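# Snap the control knob back onto the coffee stove

## Task

The control knob has come off the portable stove. Lift the jebena off the stove and stand it upright on the round wooden trivet, let go of it, then pick up the knob and push it down onto the split brass stem until it clicks fully home. Keep pressing after the click and finish still holding the knob pressed down firmly, with the other things on the board left where they are.

Things in the scene. Friction and masses are not known exactly. Their poses are not given: they have to be found in the camera images.
- jebena_mid (a point): Terracotta coffee pot (jebena), about 0.45 kg, 180 mm high, at first on the stove's grate. Point on its axis half-way up, 90 mm above its flat foot; z up, -x towards the handle, +x towards the spout (reaches 72 mm out at 130 mm height). Foot 64 mm across, belly 114 mm at 50 mm above the foot, neck 32 mm at 140 mm, rim 44 mm at the top.
- jebena_handle (a point): Point on the jebena's loop handle to pinch from above: 65 mm out from its axis, 145 mm above its foot, 35 mm below its rim; axes of jebena_mid (the loop lies in the x-z plane: close the fingers along y). Round bar 14 mm thick; its top peaks 169 mm above the foot, 44 mm out, its outer run lies 63 to 77 mm out. The neck can be gripped instead.
- trivet_top (a point): Centre of the top face of the round dark-wood trivet, 130 mm across and 12 mm high, fixed on the board; z up. The jebena's foot belongs on it.
- knob_mid (a point): The loose black control knob, 60 g, lying right way up on the board at first. Round skirt 46 mm across, 20 mm high; on top a straight bar grip 40 mm long (along x), 14 mm wide (along y), 16 mm high; 36 mm high in all. Point on its axis, 18 mm above its underside; z up. The bore opens downwards, with a snap ring of 15 mm inner diameter; it goes on at any angle about z.
- stem_seat (a point): Where the knob belongs: centre of the top of the flat steel disc (54 mm across) around the stove's stem, at the front right corner of the stove's top, 74 mm above the board; z up, fixed. Fully home, the knob's underside lies on the disc (knob_mid 18 mm above this point); within about 2 mm of centre it finds its own way.
- stem_tip (a point): Tip of the split brass stem, 17 mm above stem_seat on the same axis: four sprung barbs, together pointed at the top and 19 mm across at the widest. As the knob goes down, resistance starts 9 to 12 mm above home and peaks at 6 to 18 N some 6 to 8 mm above home; then it drops as the barbs snap out above the knob's ring (the click), which draws the knob down; it must still be pushed to meet the disc.
- burner (a point): Centre of the top of the burner's grate, on which the jebena stands at the start, 96 mm above the board; axes of the stove (250 mm along x, 300 mm along y, body 72 mm high, fixed).
- bowl_rim (a point): Centre of the mouth of a small green glass bowl, 110 mm across and 50 mm high, standing loose on the board. To be left alone.
- cup_a_rim (a point): Centre of the mouth of a small white cup without handle, 62 mm across and 47 mm high, loose on the board. To be left alone.
- cup_b_rim (a point): Centre of the mouth of a second such cup, farther back. To be left alone.
- spoon_grip (a point): Handle of a wooden spoon 240 mm long, lying on the board along x, to the right. To be left alone.

How it is judged:
By the outcome, as a careful person would: the job done as asked, in the order asked, and still so for the second after the job is handed in, while the arm keeps its last pose, push and grip.
It also fails if it takes over 64 s, if anything falls off the work surface, if the arm or the gripper's body presses on something with over 40 N, if the wrist force passes 120 N, or if a joint passes its speed limit or range.

## Robot

A 6-joint arm with a two-finger parallel gripper is mounted at the origin on the work surface. World frame = base frame: x ahead of the robot, y to its left, z up, the work surface at z = 0. Lengths are in m, angles in rad, forces in N, time in s.
With the tool pointing down it reaches from about 0.3 to 0.775 m from the base axis. Payload 14.6 kg.
Tool frame: the origin (TCP) lies between the finger pads; the fingertips stand 14 mm ahead of it and the grasp point (between the pads) lies 5 mm behind it; z points along the fingers, y is the direction in which the jaws open and shut (so a half turn about z gives the same grasp; the last joint's range is limited). The gripper opens to 85 mm and grips with 20 to 120 N. Pads are 22 mm wide; open, the fingers measure 114 mm over their backs; the gripper's body (76 mm by 85 mm) begins 54 mm behind the grasp point. The pads swing forward as they close: fully open they stand 13 mm farther back than shut.
Start: joints at [-0.067, 0.3, 1.521, -0, 1.321, -0.067], TCP at [0.55, -0, 0.245] pointing down, gripper open.
Joint ranges: [-3.03, 3.03], [-0.79, 2.21], [0.23, 2.52], [-1.04, 4.18], [0, 3.07], [-2.55, 2.55]. Speed limits (rad/s): [2.22, 2.22, 2.57, 3.14, 3.14, 3.14].

## Interface

Orientations are given as a 3x3 rotation matrix whose columns are the frame's x, y, z axes.
In Python, from bench import telemetry, eyes, hand_in gives the robot as it stands.
- The arm moves only by the tool servo_tool, never from a script. Its argument "rows" is text: rows parted by semicolons, each of 7 numbers parted by spaces: the finger opening in m, from 0 to 0.0854, then the shift along the tool's x, y, z in m, then the turn, a rotation vector about the tool's x, y, z in rad. In form: grip x y z wx wy wz; .... A call has exactly 5 rows; each row is the pose to reach, as a shift and turn from the pose measured when the call began, along the tool's axes at that moment; what a row does not reach only later rows make up. A row lasts 1/10 s, in which the tool goes at most 50 mm and 8.59 degrees, less where a joint would pass 70% of its speed; a pose out of reach is approached as far as the arm can. A call with a gripper value outside its range is refused whole. The fingers move at their own pace and stop on an object; "force" is the grip in N (left out, the last holds). Time passes only in rows, so rows that repeat a pose let the fingers close, or fill a call up. It gives the time, the measured TCP pose, the force and the opening at its end, in the units of the state.
- telemetry.read_state(): the state, without advancing time (a new reading comes with each control period).
- eyes.get_image(name): name is "scene" or "side" or "wrist"; returns a dict with "image" (480x640x3 uint8, red, green, blue), "fx", "fy", "cx", "cy" (pixels), "rvec" (rotation vector, rad) and "tvec" (3), from world to camera coordinates, as OpenCV has them. Camera axes: x right, y down, z forward; pixel columns grow to the right and rows downward; lengths in m; the calibration is good to about 2 mm. A picture is of the moment at which its call begins. There is no depth.
- hand_in(): hands the job in, once; it reports no verdict.
The state is a dict: "clock": time; "qpos": joint angles; "qd": joint speeds; "joint_torque": joint torques, N m; "ee_pos": TCP position; "tool_rot": TCP orientation; "ft_force": force on the tool from outside, world axes, zero at the start; "torque": the same for the moment, N m; "opening": finger opening in m.
Only numpy, scipy, OpenCV 4.12 (cv2) and the standard library are available. Lean on these libraries where they do the work, as an engineer would, in place of code of your own. Each camera call takes 0.05 s, during which the arm holds its last target.

## Working session

There is one attempt and no reset: what is moved stays moved. The work goes in short steps, Python scripts to look and compute and a tool call to move; the robot and the scene stay as the last step left them, time stands still between calls to the robot, and variables do not carry over. Pictures are saved under pics/ and viewed, and the job is handed in when it is done.

Besides the shell and the picture viewer there is one more tool, called after ">>>" in YAML: its name, and indented under it one key for each argument. servo_tool: Moves the arm, as the interface text tells. Its arguments: {"type":"object","properties":{"rows":{"type":"string"},"force":{"type":"number"}},"required":["rows"]}

```bash
ls; mkdir -p pics; python3 - <<'E'
from bench import telemetry, eyes
import cv2,numpy as np
print(telemetry.read_state())
for n in ["scene","side","wrist"]:
    d=eyes.get_image(n); cv2.imwrite(f"pics/{n}0.png",d["image"][:,:,::-1])
    R=cv2.Rodrigues(np.array(d["rvec"]))[0]; print(n,d["fx"],d["fy"],d["cx"],d["cy"],-R.T@np.array(d["tvec"]).ravel(),R.tolist())
E
```

```text
pics
{'clock': 0.0, 'qpos': array([-6.65518498e-02,  3.00507597e-01,  1.52161963e+00, -1.65074707e-05,
        1.32071017e+00, -6.66135593e-02]), 'qd': array([-3.29176695e-05,  5.93429537e-04,  4.34442992e-04,  1.47240189e-03,
       -1.86269940e-03, -9.95092324e-04]), 'joint_torque': array([ 2.33377898e-03, -5.43485534e+01, -3.61782753e+01,  2.82532977e-05,
        4.14875918e-03, -3.55991256e-05]), 'ee_pos': array([5.49766501e-01, 3.54123841e-05, 2.44684982e-01]), 'tool_rot': array([[-6.57633022e-05,  9.99999225e-01, -1.24305189e-03],
       [ 9.99999996e-01,  6.58464141e-05,  6.68203300e-05],
       [ 6.69021288e-05, -1.24304749e-03, -9.99999225e-01]]), 'ft_force': array([ 0.64166756,  0.15091528, -0.5171163 ]), 'torque': array([-0.00633461,  0.00042859,  0.03670637]), 'opening': 0.08540632174945526}
scene 485.7297326334224 485.7297326334224 308.98962550507827 241.73253397813374 [ 1.12575557 -0.954533    0.92476016] [[0.842716448477976, 0.5380785232489845, -0.017334655544869543], [0.32145203034025416, -0.5287521254650154, -0.7855506234523382], [-0.4318536553681068, 0.6564241712752668, -0.6185545470779304]]
side 522.5501281085195 522.5501281085195 322.2450036692845 243.6546673826698 [ 0.34937593 -0.87020237  0.95351242] [[0.9450274950535698, -0.3269255514785417, 0.006535853672353653], [-0.23031170277066232, -0.6796733657296503, -0.6964198701104147], [0.23211969575986685, 0.656630641767638, -0.7176047987103811]]
wrist 348.808367551224 348.808367551224 321.1749153913518 244.37652143236224 [0.55119053 0.07773144 0.37285643] [[0.9999996091045965, 0.0005213328966951935, -0.0007141447073835768], [0.0007141451960018917, -0.9524466517559114, 0.30470455453700174], [-0.0005213322273636992, -0.30470494543240423, -0.9524466517562777]]
```

View pics/scene0.png

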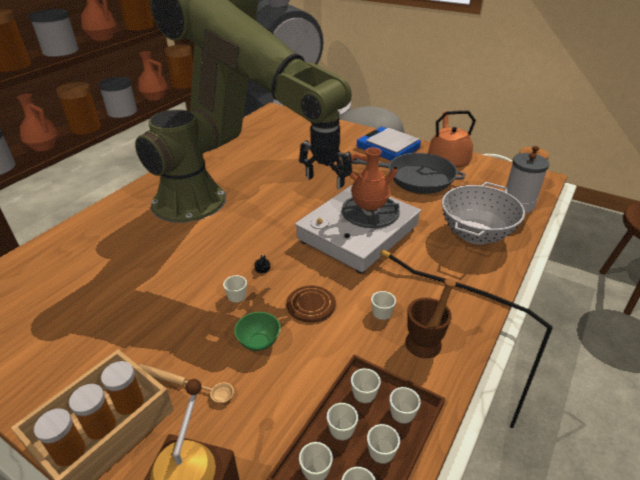

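View pics/side0.png

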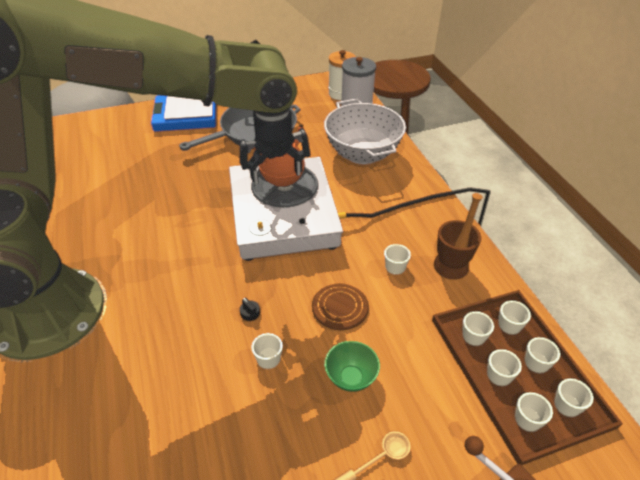

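View pics/wrist0.png

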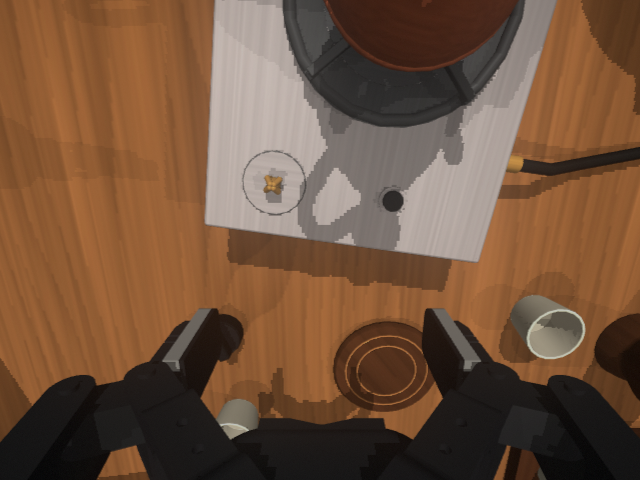

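```bash
cat > h.py <<'E'
import cv2,numpy as np
from bench import telemetry, eyes
def cam(n):
    d=eyes.get_image(n); R=cv2.Rodrigues(np.array(d["rvec"]))[0]; t=np.array(d["tvec"]).ravel()
    K=np.array([[d["fx"],0,d["cx"]],[0,d["fy"],d["cy"]],[0,0,1]])
    return d["image"],K,R,t
def ray(c,u,v):
    _,K,R,t=c; return -R.T@t, R.T@np.linalg.inv(K)@np.array([u,v,1.])
def atz(c,u,v,z):
    o,d=ray(c,u,v); return o+d*(z-o[2])/d[2]
def proj(c,P):
    _,K,R,t=c; P=np.atleast_2d(P); q=(K@(R@P.T+t[:,None])).T; return q[:,:2]/q[:,2:]
def crop(c,x0,y0,x1,y1,s,name):
    cv2.imwrite("pics/"+name,cv2.resize(c[0][y0:y1,x0:x1,::-1],None,fx=s,fy=s,interpolation=cv2.INTER_CUBIC))
E
python3 - <<'E'
from h import *
s=cam("scene"); crop(s,280,130,440,270,5,"s_jeb.png"); crop(s,220,240,350,350,5,"s_kn.png")
s=cam("side"); crop(s,220,90,350,260,4,"d_jeb.png"); crop(s,230,280,390,400,5,"d_kn.png")
E
```

```text
(no output)
```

View pics/s_jeb.png

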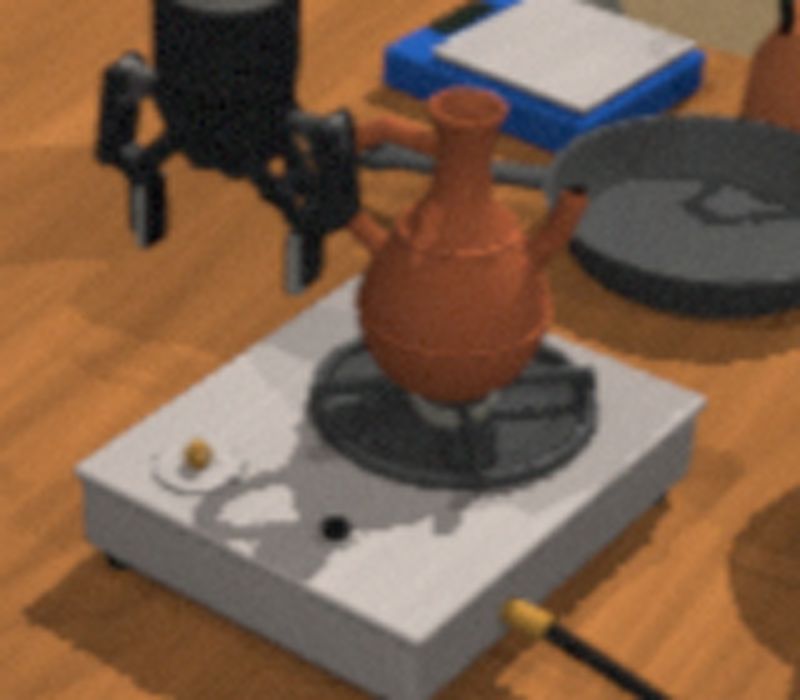

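View pics/s_kn.png

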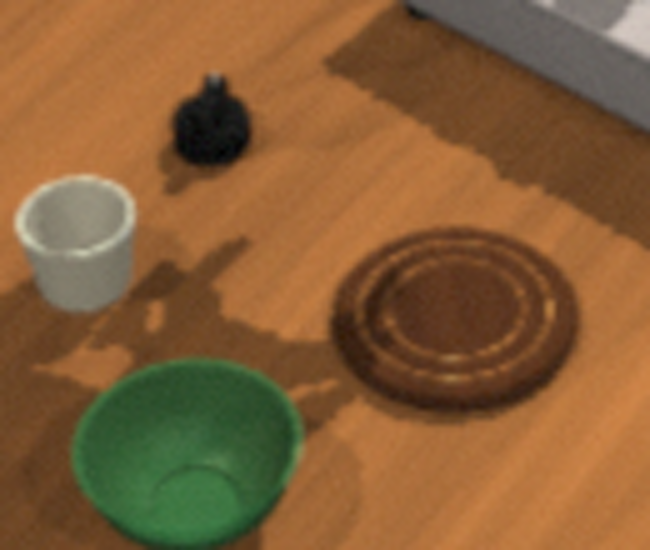

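View pics/d_jeb.png

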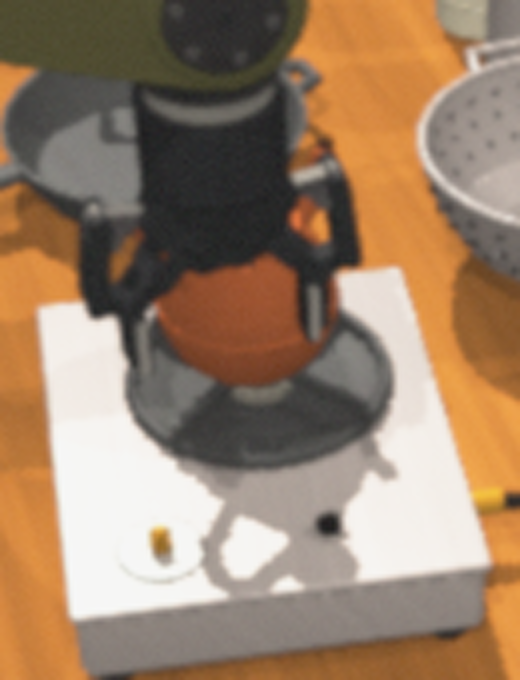

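View pics/d_kn.png

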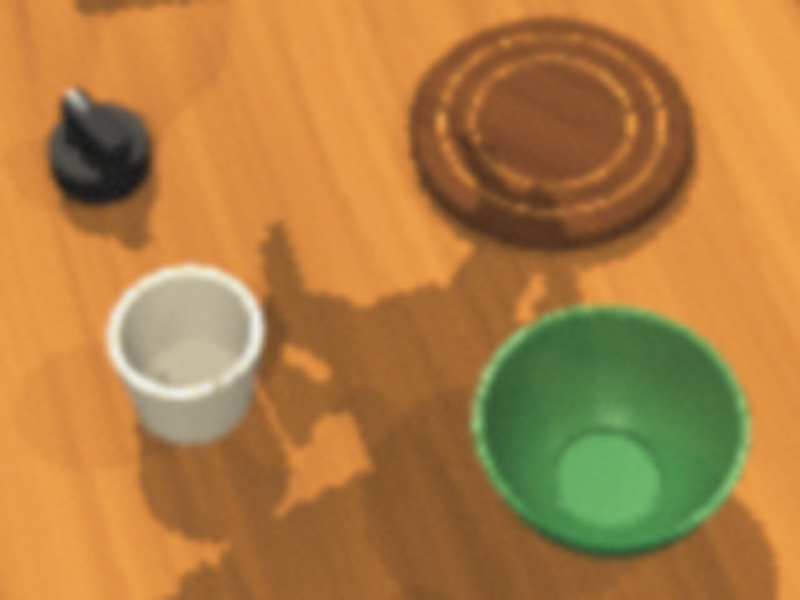

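```bash
python3 - <<'E'
from h import *
s=cam("scene"); d=cam("side"); w=cam("wrist")
np.set_printoptions(precision=4,suppress=True)
def show(n,*a): print(n,*[atz(c,u,v,z) for c,u,v,z in a])
show("trivet",(s,311,301.6,.012),(d,340.4,305,.012),(w,385,362,.012))
show("disc",(s,319.4,223,.074),(d,260,227.5,.074),(w,274,182.5,.074))
show("tip",(s,319.2,219.5,.091),(d,260,222,.091),(w,273,184,.091))
show("knobskirt",(s,262.5,264.5,.02),(d,250.2,308,.02),(w,225,338,.02))
show("jrim",(s,373.6,151.4,.276))
show("grate",(s,370.5,210,.096),(d,285,182,.096))
# stove top corners
for c,p in ((s,[(296,224),(364,258),(421,210)]),(d,[(237,244),(341,232),(320,158),(229,167)]),(w,[(206,223),(479,262)])): print([atz(c,*q,.072)[:2] for q in p])
show("cupA",(s,235,283,.047),(d,267,346,.047)); show("bowl",(s,257,326,.05),(d,352,362,.05)); show("cupB",(s,383,299,.047),(d,398,252,.047))
E
```

```text
trivet [ 0.6298 -0.1974  0.012 ] [ 0.6297 -0.204   0.012 ] [ 0.6292 -0.1883  0.012 ]
disc [0.5098 0.0404 0.074 ] [0.5092 0.0342 0.074 ] [0.5111 0.0373 0.074 ]
tip [0.5124 0.0351 0.091 ] [0.5109 0.0351 0.091 ] [0.5125 0.0384 0.091 ]
knobskirt [ 0.4373 -0.1516  0.02  ] [ 0.4346 -0.1529  0.02  ] [ 0.4395 -0.1497  0.02  ]
jrim [0.6071 0.1746 0.276 ]
grate [0.622  0.1503 0.096 ] [0.6082 0.1548 0.096 ]
[array([0.4514, 0.0023]), array([ 0.6964, -0.0321]), array([0.7398, 0.2622])]
[array([ 0.4447, -0.0005]), array([ 0.69  , -0.0412]), array([0.7377, 0.2537]), array([0.4884, 0.2945])]
[array([0.4489, 0.0013]), array([ 0.6968, -0.0356])]
cupA [ 0.4405 -0.2737  0.047 ] [ 0.4418 -0.2783  0.047 ]
bowl [ 0.5841 -0.3654  0.05  ] [ 0.5908 -0.3703  0.05  ]
cupB [ 0.7992 -0.1232  0.047 ] [ 0.8046 -0.1249  0.047 ]
```

>>> servo_tool:
  rows: "0.0854 0.03 -0.04 -0.04 0 0 0; 0.0854 0.06 -0.08 -0.08 0 0 0; 0.0854 0.09 -0.12 -0.12 0 0 0; 0.0854 0.12 -0.16 -0.14 0 0 0; 0.0854 0.14 -0.19 -0.15 0 0 0"

```text
clock: 0.9
ee_pos: [0.3824, 0.1237, 0.3843]
tool_rot: [[0.001, 1.0, 0.001], [1.0, -0.001, 0.0], [0.0, 0.001, -1.0]]
ft_force: [0.5, 0.3, 0.6]
opening: 0.0856
```

```bash
python3 - <<'E'
from h import *
print(telemetry.read_state()["ee_pos"])
s=cam("scene"); crop(s,300,130,440,250,5,"s_jeb1.png")
d=cam("side"); crop(d,220,90,350,240,4,"d_jeb1.png"); cv2.imwrite("pics/d1.png",d[0][:,:,::-1])
w=cam("wrist"); cv2.imwrite("pics/w1.png",w[0][:,:,::-1])
np.savez("c1.npz",**{n+k:v for n,c in (("s",s),("d",d),("w",w)) for k,v in zip("iKRt",c)})
E
```

```text
[0.38237558 0.12370512 0.38426321]
```

View pics/s_jeb1.png

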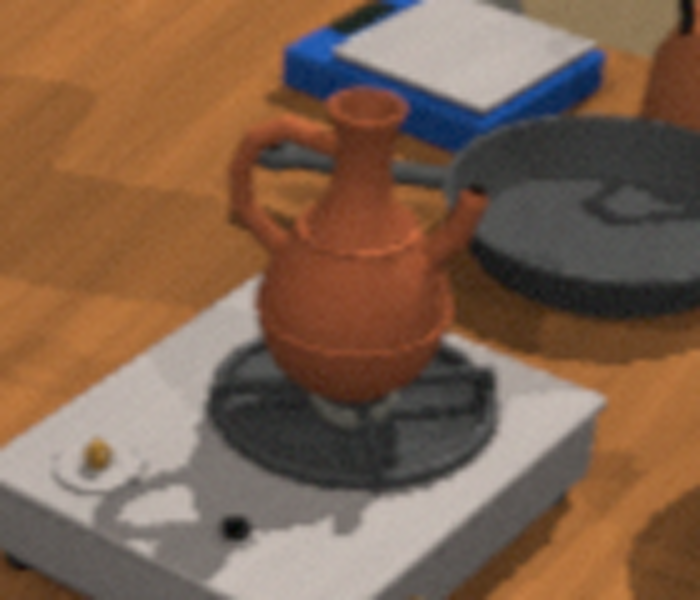

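View pics/d_jeb1.png

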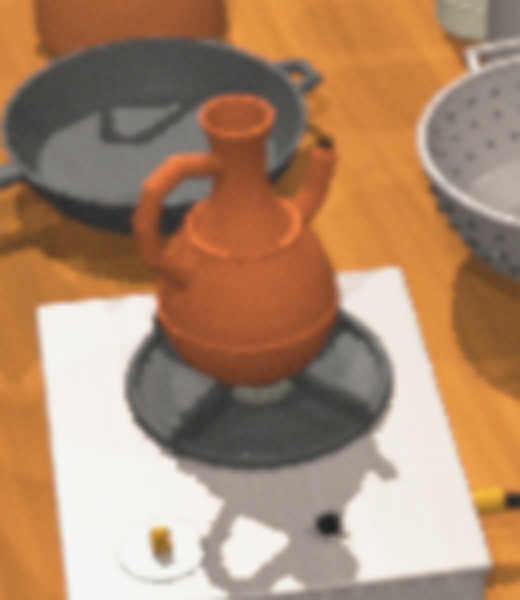

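View pics/w1.png

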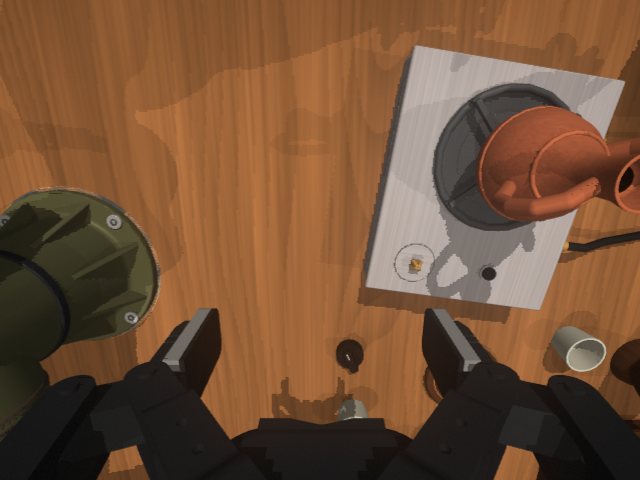

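```bash
cat > jfit.py <<'E'
from h import *
from scipy.optimize import least_squares
z=np.load("c1.npz"); C={n:tuple(z[n+k] for k in "iKRt") for n in "sdw"}
np.set_printoptions(precision=4,suppress=True)
obs=[("s",(373.6,151.4),(0,.18)),("d",(279.5,119),(0,.18)),("w",(630,181),(0,.18)),
("s",(395.4,168.4),(.072,.13)),("d",(301,126),(.072,.13)),
("s",(348.2,167),(-.07,.145)),("d",(257,143.8),(-.07,.145)),]
def P(q,rz): return np.array([q[0]+rz[0]*np.cos(q[2]),q[1]+rz[0]*np.sin(q[2]),.096+rz[1]])
f=lambda q:np.concatenate([proj(C[c],P(q,rz))[0]-p for c,p,rz in obs])
r=least_squares(f,[.6,.17,0],loss="soft_l1"); print(r.x,np.degrees(r.x[2])); print(f(r.x).reshape(-1,2))
print("handle65",P(r.x,(-.065,.145)))
E
python3 jfit.py
```

```text
[0.6022 0.1718 0.4726] 27.07960904074807
[[-2.0365 -0.0126]
 [-2.3945 -0.5982]
 [11.9695  1.0713]
 [ 0.3671 -0.5508]
 [-1.4945 -1.5329]
 [-1.935  -5.3535]
 [-1.1596 -0.5634]]
handle65 [0.5443 0.1422 0.241 ]
```

```bash
sed -i 's/("w",(630,181)/("w",(641,182)/; s/(348.2,167)/(348.2,163)/' jfit.py; cat >> jfit.py <<'E'
for c,(x0,y0,x1,y1,sc) in (("s",(300,130,440,250,5)),("d",(220,90,350,240,4)),("w",(400,60,640,300,3))):
    im=cv2.resize(np.ascontiguousarray(C[c][0][y0:y1,x0:x1,::-1]),None,fx=sc,fy=sc)
    for h,rad in ((0,.032),(.05,.057),(.14,.016),(.18,.022)):
        pts=np.array([[r.x[0]+rad*np.cos(a),r.x[1]+rad*np.sin(a),.096+h] for a in np.linspace(0,6.28,40)])
        cv2.polylines(im,[((proj(C[c],pts)-(x0,y0)+.5)*sc).astype(int)],True,(255,0,0),1)
    for rz in ((.072,.13),(-.07,.145),(-.07,.13),(-.044,.162),(-.065,.145)):
        p=((proj(C[c],P(r.x,rz))[0]-(x0,y0)+.5)*sc).astype(int); cv2.circle(im,tuple(int(v) for v in p),3,(0,255,0),-1)
    cv2.imwrite(f"pics/ov_{c}.png",im)
E
python3 jfit.py; python3 -c "
import cv2,numpy as np
a=cv2.imread('pics/ov_s.png');b=cv2.imread('pics/ov_d.png')
o=np.zeros((600,1220,3),np.uint8);o[:600,:700]=a;o[:600,700:]=b[:600,:520];cv2.imwrite('pics/ov.png',cv2.resize(o,(800,393)))"
```

```text
[0.6029 0.1713 0.468 ] 26.812129279703967
[[-1.8854  0.1247]
 [-2.0346 -0.5383]
 [ 1.8229  0.8333]
 [ 0.5319 -0.3497]
 [-1.0573 -1.4226]
 [-1.7945 -1.2697]
 [-0.8919 -0.5569]]
handle65 [0.5449 0.142  0.241 ]
```

View pics/ov.png

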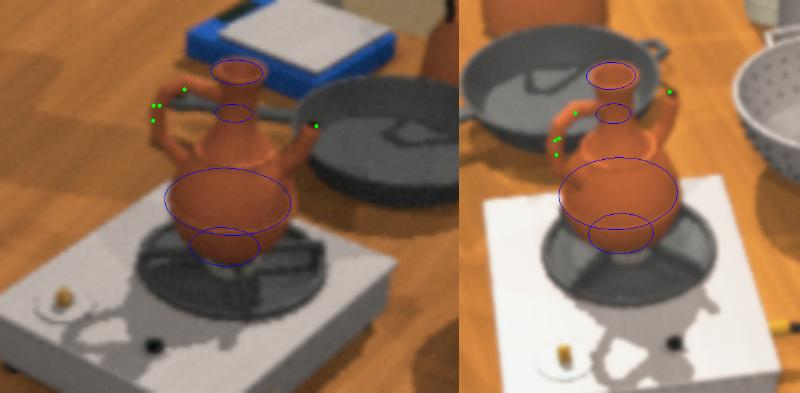

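View pics/ov_w.png

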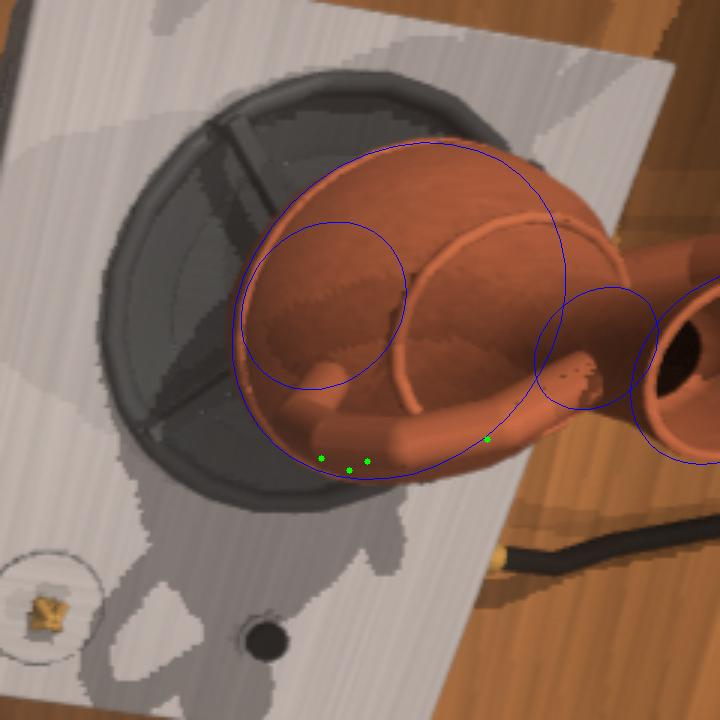

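```bash
sed -i 's/^("s",(395.4/("w",(560,196.5),(-.044,.162)),("w",(515,204),(-.07,.142)),\n&/; s/("w",(641,182)/("w",(642,183)/' jfit.py; python3 jfit.py; python3 -c "
import cv2,numpy as np
a=cv2.imread('pics/ov_s.png');b=cv2.imread('pics/ov_d.png')
o=np.zeros((600,1220,3),np.uint8);o[:600,:700]=a;o[:600,700:]=b[:600,:520];cv2.imwrite('pics/ov.png',cv2.resize(o,(800,393)))"
```

```text
[0.603  0.1718 0.3335] 19.108086325770845
[[-1.7668  0.0655]
 [-2.0382 -0.6553]
 [ 1.2086 -0.8801]
 [ 0.7105  1.7494]
 [-3.3079  0.2731]
 [ 0.548   1.2702]
 [ 1.4589  0.098 ]
 [-1.3247 -2.9101]
 [-3.3172 -2.4369]]
handle65 [0.5416 0.1505 0.241 ]
```

View pics/ov_w.png

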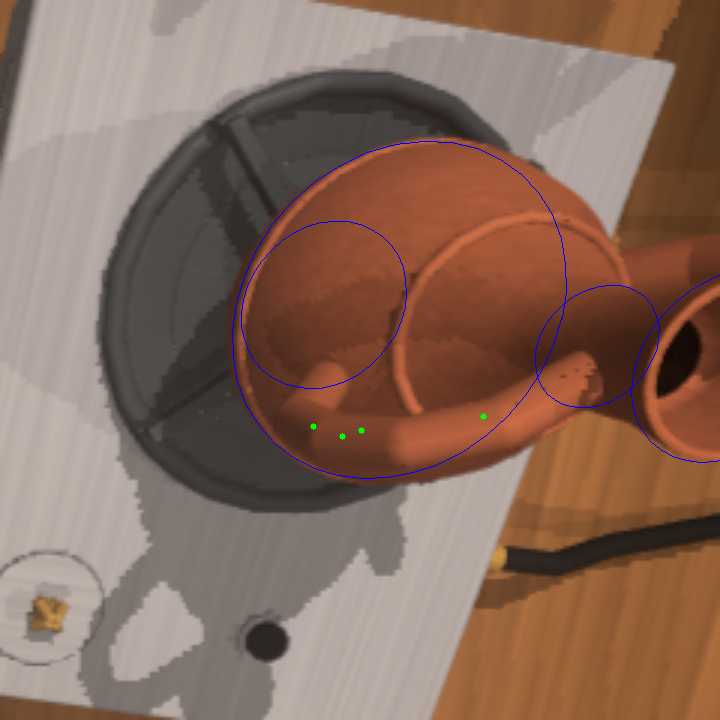

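View pics/ov.png

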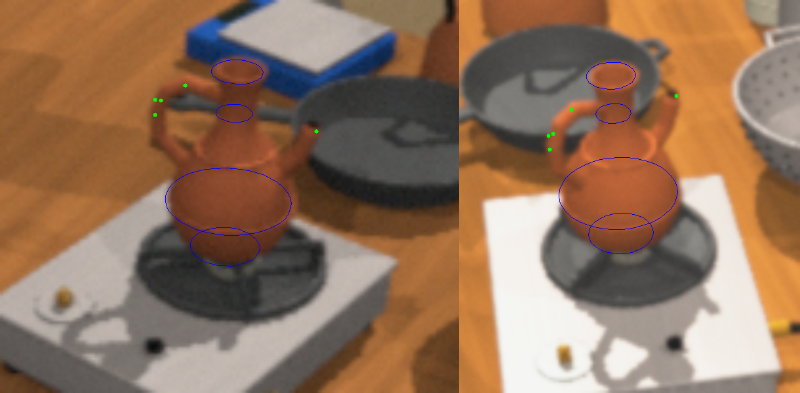

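>>> servo_tool:
  rows: "0.0854 0.005 0.03 0 0 0 -0.15; 0.0854 0.01 0.06 0 0 0 -0.3; 0.0854 0.015 0.095 0 0 0 -0.45; 0.0854 0.02 0.13 0 0 0 -0.6; 0.0854 0.025 0.16 0 0 0 -0.75"

```text
clock: 1.55
ee_pos: [0.5449, 0.1489, 0.3835]
tool_rot: [[-0.685, 0.728, 0.002], [0.728, 0.685, 0.0], [-0.001, 0.002, -1.0]]
ft_force: [-0.6, 0.5, -0.1]
opening: 0.0854
```

>>> servo_tool:
  rows: "0.0854 0 0 0 0 0 -0.15; 0.0854 0 0 0 0 0 -0.3; 0.0854 0 0 0 0 0 -0.45; 0.0854 0 0 0 0 0 -0.6; 0.0854 0 0 0 0 0 -0.75"

```text
clock: 2.05
ee_pos: [0.5457, 0.148, 0.382]
tool_rot: [[-0.998, 0.065, -0.0], [0.065, 0.998, -0.0], [0.0, -0.0, -1.0]]
ft_force: [1.3, -0.3, 1.4]
opening: 0.0853
```

```bash
cat >> h.py <<'E'
np.set_printoptions(precision=4,suppress=True)
def togo(p,yaw_y=None):
    """shift in tool axes to world point p; yaw_y = wanted world heading of tool y (rad, mod pi)"""
    st=telemetry.read_state(); R=np.array(st["tool_rot"]); print("clock",st["clock"],"pos",st["ee_pos"],"ft",st["ft_force"],"op",st["opening"],"q",st["qpos"])
    print("shift",R.T@(np.array(p)-st["ee_pos"]))
    if yaw_y is not None:
        best=None
        for k in (0,np.pi):
            y=np.array([np.cos(yaw_y+k),np.sin(yaw_y+k),0]); z=np.array([0,0,-1.]); T=np.column_stack([np.cross(y,z),y,z])
            v=cv2.Rodrigues(R.T@T)[0].ravel()
            print("turn",v)
E
python3 - <<'E'
from h import *
togo((.5423,.1487,.384),np.radians(111))
E
```

```text
clock 2.05 pos [0.5457 0.148  0.382 ] ft [ 1.3127 -0.2557  1.4025] op 0.08532893769247199 q [ 0.2001  0.275   1.2418 -0.0001  1.625  -1.3051]
shift [ 0.0034  0.0005 -0.002 ]
turn [-0.0001 -0.0002 -0.4321]
turn [-0.0002  0.0002  2.7095]
```

>>> servo_tool:
  rows: "0.0854 0.003 0 0.01 0 0 -0.15; 0.0854 0.003 0 0.02 0 0 -0.3; 0.0854 0.003 0 0.03 0 0 -0.43; 0.0854 0.003 0 0.05 0 0 -0.43; 0.0854 0.003 0 0.06 0 0 -0.43"

```text
clock: 2.55
ee_pos: [0.5429, 0.1473, 0.3193]
tool_rot: [[-0.935, -0.355, -0.003], [-0.355, 0.935, -0.001], [0.004, 0.0, -1.0]]
ft_force: [0.3, -0.1, -0.9]
opening: 0.0853
```

```bash
python3 - <<'E'
from h import *
togo((.5423,.1487,.236),np.radians(111))
for n in ("scene","side","wrist"):
    c=cam(n); cv2.imwrite(f"pics/{n}2.png",c[0][:,:,::-1])
    if n=="wrist": print(proj(c,[(.5423,.1487,.241),(.603,.172,.276),(.5376,.1468,.241)]))
    if n!="wrist": crop(c,260,60,420,190,5,f"{n}2c.png")
E
```

```text
clock 2.55 pos [0.5429 0.1473 0.3193] ft [ 0.3386 -0.0787 -0.8502] op 0.08525394414145748 q [ 0.2     0.2859  1.3685 -0.0002  1.4908 -1.7341]
shift [-0.0003  0.0015  0.0833]
turn [ 0.0004 -0.0036 -0.0032]
turn [-0.0056 -0.0006  3.1384]
[[324.1028 260.8616]
 [324.5912 384.2697]
 [323.9583 253.2832]]
```

View pics/wrist2.png

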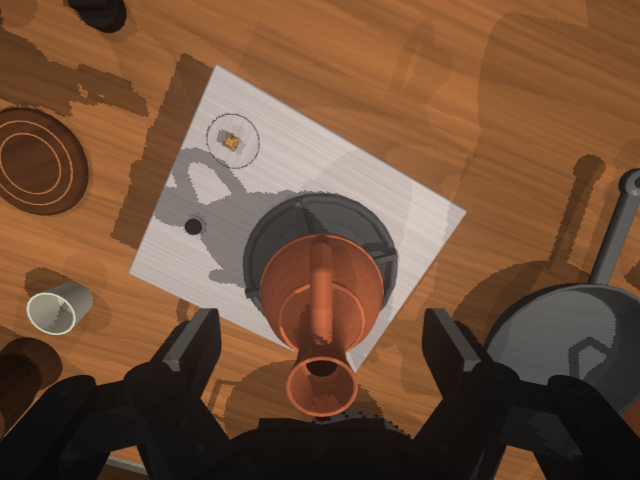

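View pics/scene2c.png

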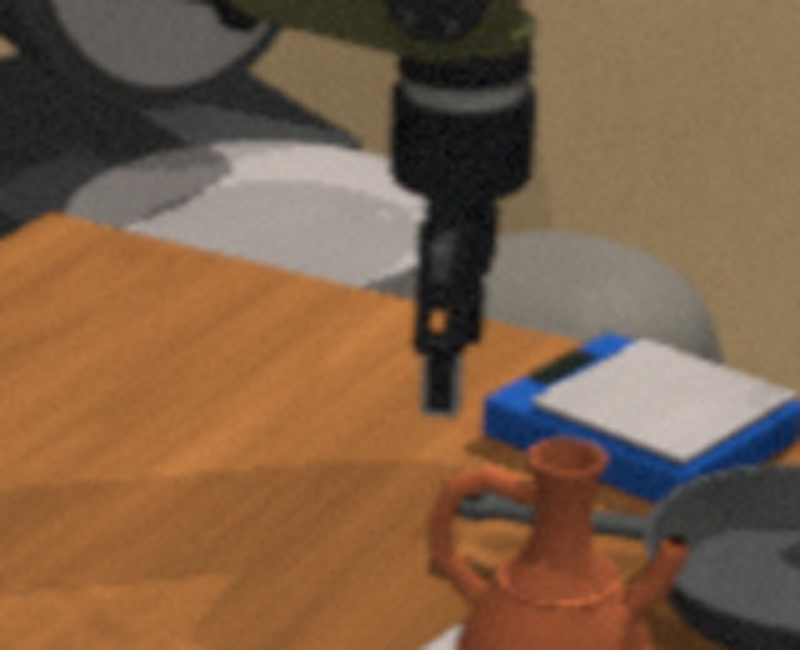

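>>> servo_tool:
  rows: "0.0854 0 0 0.02 0 0 0; 0.0854 0 0 0.04 0 0 0; 0.0854 0 0 0.06 0 0 0; 0.0854 0 0 0.075 0 0 0; 0.0854 0 0 0.083 0 0 0"
  force: 80

```text
clock: 3.2
ee_pos: [0.5429, 0.1476, 0.2379]
tool_rot: [[-0.935, -0.355, -0.002], [-0.355, 0.935, -0.001], [0.002, 0.0, -1.0]]
ft_force: [0.2, -1.0, -0.2]
opening: 0.0855
```

```bash
python3 - <<'E'
from h import *
togo((.5423,.1487,.236),np.radians(111))
c=cam("scene"); crop(c,260,60,420,190,5,"s3.png")
E
```

```text
clock 3.2 pos [0.5429 0.1476 0.2379] ft [ 0.2364 -1.0005 -0.2045] op 0.08550398114076488 q [ 0.2004  0.3349  1.4925 -0.0002  1.3163 -1.7334]
shift [0.0002 0.0013 0.0019]
turn [ 0.0002 -0.0021 -0.0035]
turn [-0.0033 -0.0003  3.1381]
```

View pics/s3.png

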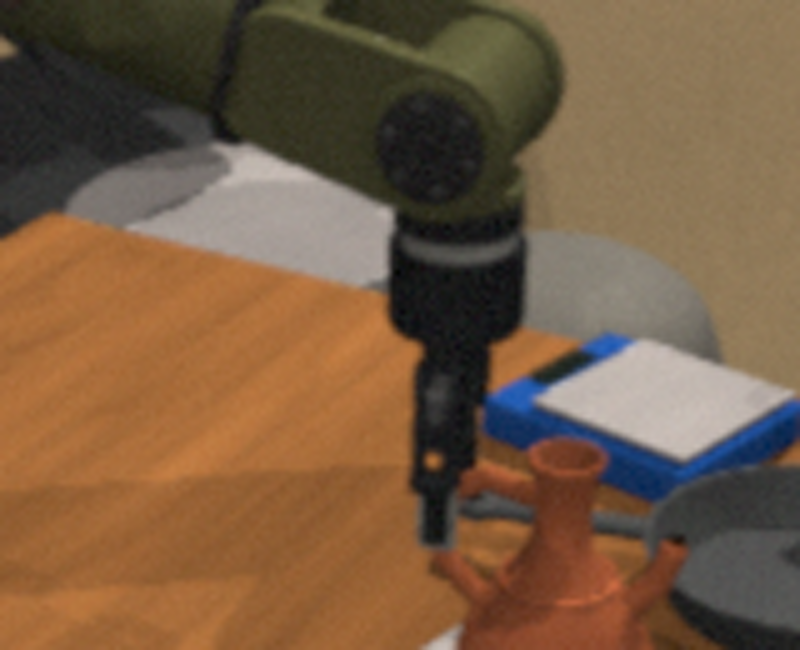

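>>> servo_tool:
  rows: "0.05 0 0 0.002 0 0 0; 0.02 0 0 0.002 0 0 0; 0 0 0 0.002 0 0 0; 0 0 0 0.002 0 0 0; 0 0 0 0.002 0 0 0"
  force: 80

```text
clock: 3.75
ee_pos: [0.5428, 0.1476, 0.2355]
tool_rot: [[-0.935, -0.355, -0.003], [-0.355, 0.935, -0.001], [0.003, 0.0, -1.0]]
ft_force: [-7.2, -3.5, 16.7]
opening: 0.0131
```

>>> servo_tool:
  rows: "0 0 0 0 0 0 0; 0 0 0 0 0 0 0; 0 0 0 -0.005 0 0 0; 0 0 0 -0.01 0 0 0; 0 0 0 -0.02 0 0 0"
  force: 80

```text
clock: 4.25
ee_pos: [0.5425, 0.1475, 0.2553]
tool_rot: [[-0.935, -0.355, -0.004], [-0.355, 0.935, -0.001], [0.004, 0.0, -1.0]]
ft_force: [0.0, 0.6, -4.3]
opening: 0.0125
```

```bash
python3 - <<'E'
from h import *
togo((.5423,.1487,.236),np.radians(111))
c=cam("scene"); crop(c,260,60,440,220,4.5,"s4.png")
c=cam("wrist"); cv2.imwrite("pics/w4.png",c[0][:,:,::-1])
E
```

```text
clock 4.25 pos [0.5425 0.1475 0.2553] ft [ 0.0186  0.5959 -4.2612] op 0.012463241511820032 q [ 0.2004  0.3219  1.4686 -0.0002  1.3554 -1.7334]
shift [-0.0003  0.0012  0.0193]
turn [ 0.0005 -0.0044 -0.0034]
turn [-0.0068 -0.0008  3.1381]
```

View pics/s4.png

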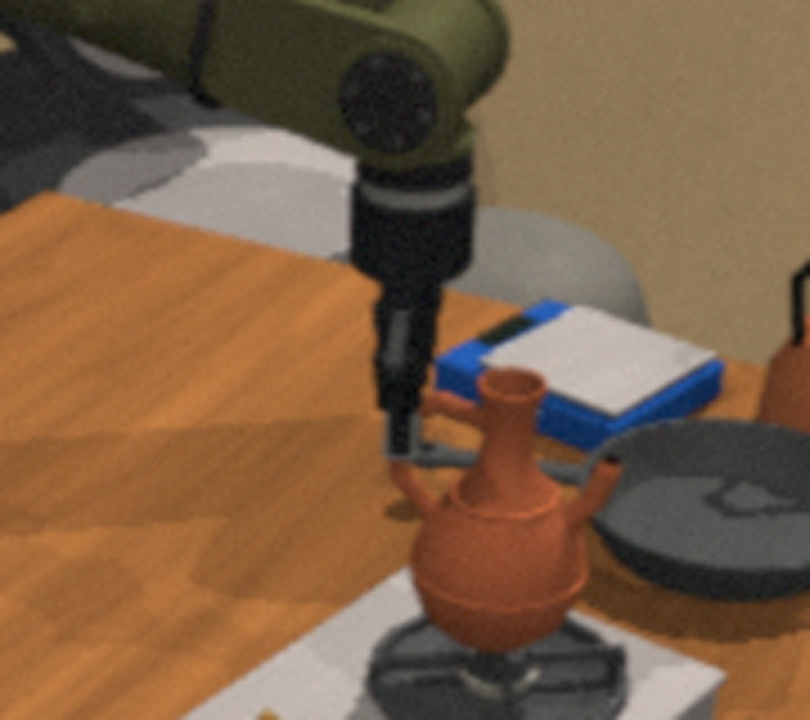

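View pics/w4.png

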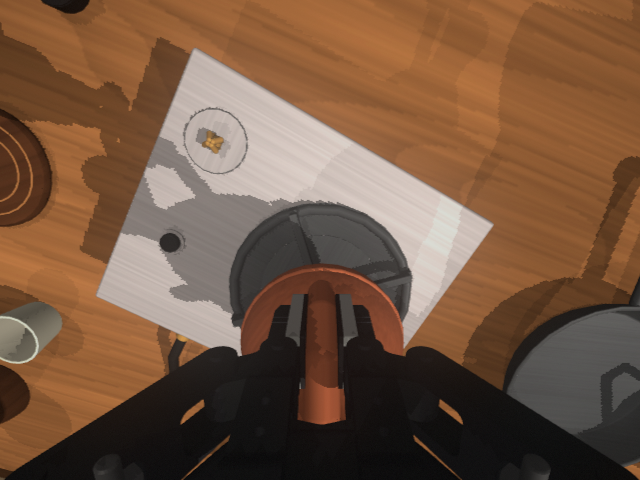

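>>> servo_tool:
  rows: "0 0 0 -0.01 0 0 0; 0 0 0 -0.02 0 0 0; 0 0 0 -0.035 0 0 0; 0 0 0 -0.05 0 0 0; 0 0 0 -0.055 0 0 0"

```text
clock: 4.85
ee_pos: [0.5436, 0.1478, 0.3145]
tool_rot: [[-0.935, -0.355, 0.003], [-0.355, 0.935, 0.0], [-0.003, -0.001, -1.0]]
ft_force: [0.1, -0.4, -3.8]
opening: 0.0119
```

```bash
python3 - <<'E'
from h import *
togo((.569,-.220,.315),np.radians(111))
im=cv2.imread("pics/wrist0.png")[300:430,310:460]; cv2.imwrite("pics/w0t.png",cv2.resize(im,None,fx=4,fy=4))
E
```

```text
clock 4.85 pos [0.5436 0.1478 0.3145] ft [ 0.1469 -0.4183 -3.8009] op 0.011854289113106478 q [ 0.2005  0.2865  1.3786 -0.0002  1.4739 -1.7334]
shift [ 0.1069 -0.3528 -0.0006]
turn [-0.0007  0.0026 -0.0034]
turn [0.0041 0.001  3.1382]
```

View pics/w0t.png

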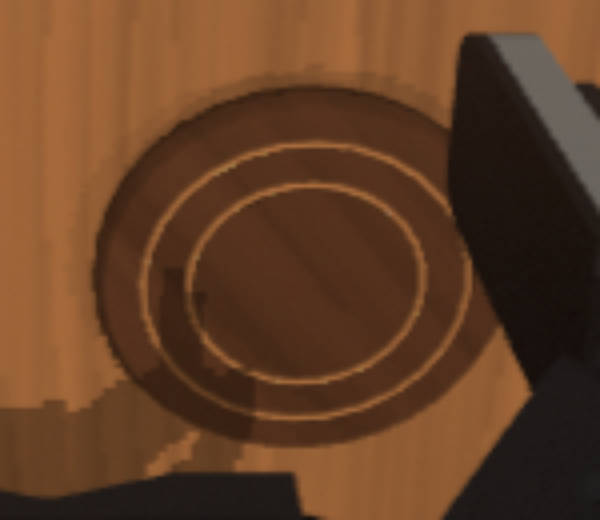

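>>> servo_tool:
  rows: "0 0.005 -0.017 0 0 0 0; 0 0.014 -0.047 0 0 0 0; 0 0.025 -0.083 0 0 0 0; 0 0.036 -0.12 0 0 0 0; 0 0.047 -0.157 0 0 0 0"
  force: 100

```text
clock: 5.35
ee_pos: [0.5553, -0.0171, 0.3145]
tool_rot: [[-0.935, -0.356, 0.003], [-0.356, 0.935, 0.0], [-0.002, -0.001, -1.0]]
ft_force: [1.1, 0.6, -4.5]
opening: 0.0119
```

```bash
python3 - <<'E'
from h import *
togo((.5695,-.223,.315),np.radians(111))
E
```

```text
clock 5.35 pos [ 0.5553 -0.0171  0.3145] ft [ 1.0599  0.6269 -4.4671] op 0.01194890061985927 q [-0.0969  0.2684  1.4015  0.0005  1.4693 -2.0312]
shift [ 0.0599 -0.1975 -0.0005]
turn [-0.0007  0.0025 -0.003 ]
turn [0.0039 0.0011 3.1386]
```

>>> servo_tool:
  rows: "0 0.011 -0.037 0 0 0 0; 0 0.022 -0.074 0 0 0 0; 0 0.033 -0.11 0 0 0 0; 0 0.044 -0.147 0 0 0 0; 0 0.053 -0.177 0 0 0 0"

```text
clock: 5.85
ee_pos: [0.5684, -0.2035, 0.3143]
tool_rot: [[-0.935, -0.355, 0.002], [-0.355, 0.935, 0.0], [-0.002, -0.001, -1.0]]
ft_force: [0.1, 0.4, -5.0]
opening: 0.0119
```

>>> servo_tool:
  rows: "0 0.003 -0.01 0 0 0 0; 0 0.005 -0.015 0 0 0 0; 0 0.005 -0.017 0.015 0 0 0; 0 0.005 -0.017 0.03 0 0 0; 0 0.005 -0.017 0.05 0 0 0"

```text
clock: 6.35
ee_pos: [0.5702, -0.2201, 0.2645]
tool_rot: [[-0.935, -0.356, 0.004], [-0.356, 0.935, -0.0], [-0.003, -0.002, -1.0]]
ft_force: [0.4, 0.0, -4.2]
opening: 0.0118
```

```bash
python3 - <<'E'
from h import *
togo((.5695,-.223,.152),np.radians(111))
c=cam("scene"); crop(c,220,180,400,340,4.5,"s5.png")
c=cam("side"); crop(c,230,180,410,340,4.5,"d5.png")
E
```

```text
clock 6.35 pos [ 0.5702 -0.2201  0.2645] ft [ 0.4443  0.0116 -4.1812] op 0.01180228161904157 q [-0.4288  0.4234  1.3096  0.0012  1.4052 -2.3635]
shift [ 0.002  -0.0023  0.1125]
turn [-0.0016  0.0032 -0.0028]
turn [0.0051 0.0024 3.1388]
```

View pics/s5.png

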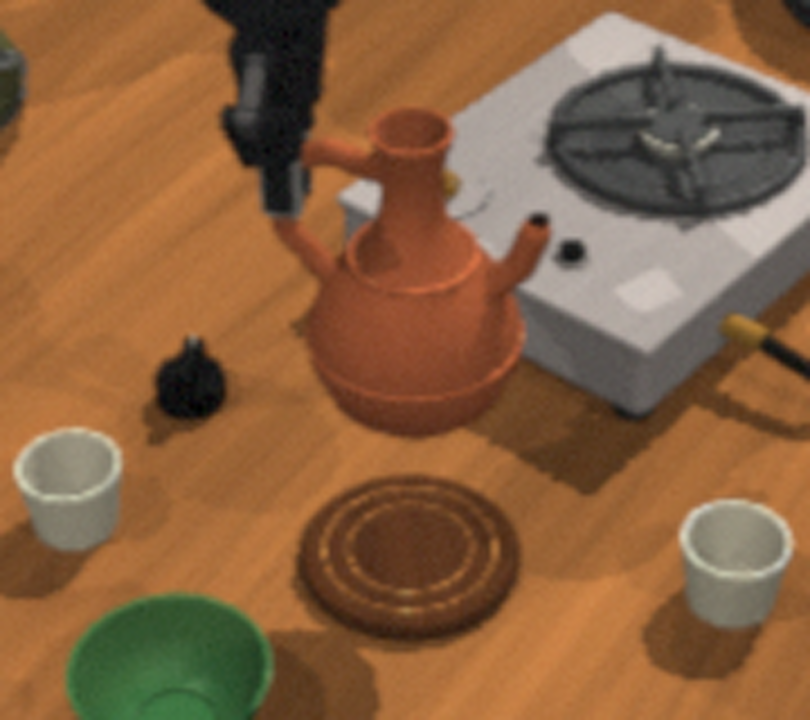

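View pics/d5.png

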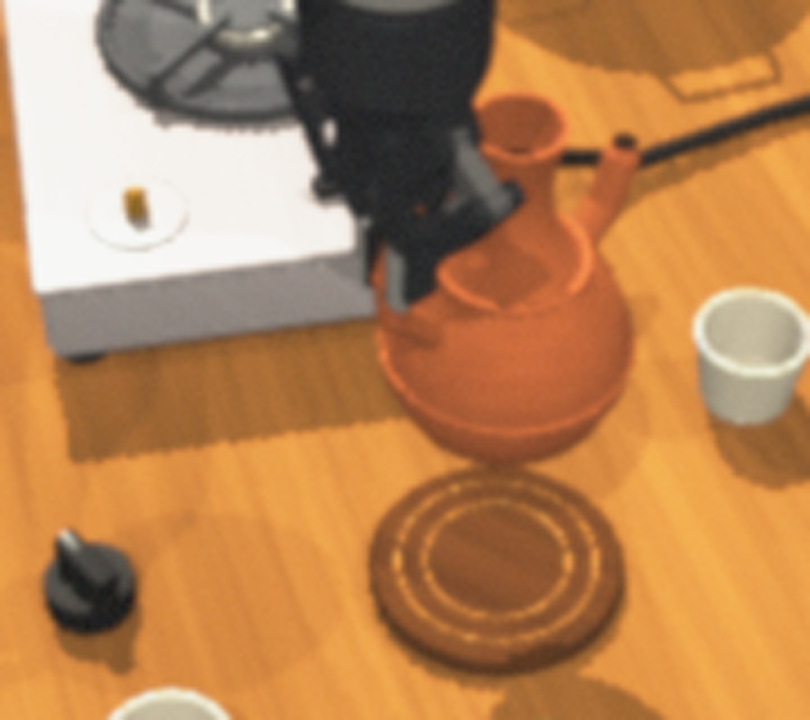

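>>> servo_tool:
  rows: "0 0.001 -0.001 0.02 0 0 0; 0 0.002 -0.002 0.045 0 0 0; 0 0.002 -0.002 0.07 0 0 0; 0 0.002 -0.002 0.09 0 0 0; 0 0.002 -0.002 0.1 0 0 0"

```text
clock: 6.95
ee_pos: [0.5679, -0.2213, 0.1611]
tool_rot: [[-0.934, -0.357, -0.003], [-0.357, 0.934, 0.003], [0.002, 0.004, -1.0]]
ft_force: [-0.0, 0.4, -3.3]
opening: 0.0117
```

```bash
python3 - <<'E'
from h import *
togo((.5695,-.223,.152),np.radians(111))
c=cam("scene"); crop(c,220,180,400,340,4.5,"s6.png")
E
```

```text
clock 6.95 pos [ 0.5679 -0.2213  0.1611] ft [-0.0183  0.3824 -3.3489] op 0.011653867668849793 q [-0.4322  0.5091  1.4311  0.0013  1.2052 -2.368 ]
shift [-0.0009 -0.0021  0.0091]
turn [ 0.0036 -0.0018 -0.0019]
turn [-0.0029 -0.0056  3.1396]
```

View pics/s6.png

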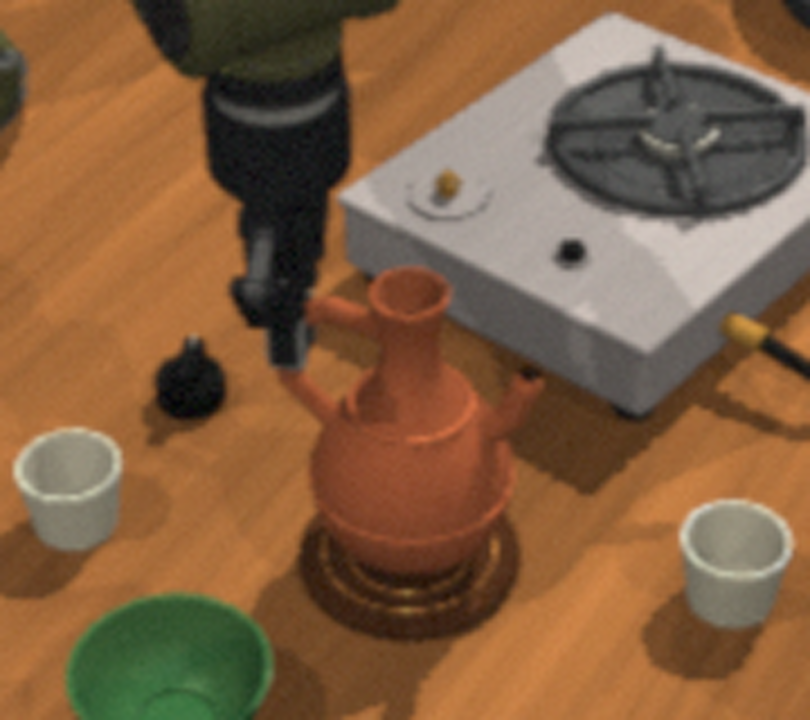

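>>> servo_tool:
  rows: "0 0 -0.002 0.003 0 0 0; 0 0 -0.002 0.005 0 0 0; 0 0 -0.002 0.007 0 0 0; 0 0 -0.002 0.008 0 0 0; 0 0 -0.002 0.009 0 0 0"

```text
clock: 7.5
ee_pos: [0.5684, -0.2235, 0.1521]
tool_rot: [[-0.934, -0.356, -0.003], [-0.356, 0.934, 0.002], [0.002, 0.003, -1.0]]
ft_force: [-8.6, -0.7, 10.9]
opening: 0.0117
```

>>> servo_tool:
  rows: "0.012 0 0 -0.001 0 0 0; 0.015 0 0 -0.001 0 0 0; 0.025 0 0 -0.001 0 0 0; 0.045 0 0 -0.001 0 0 0; 0.06 0 0 -0.001 0 0 0"
  force: 20

```text
clock: 8.0
ee_pos: [0.5685, -0.2235, 0.1532]
tool_rot: [[-0.934, -0.356, -0.003], [-0.356, 0.934, 0.002], [0.002, 0.003, -1.0]]
ft_force: [0.5, -0.5, 0.8]
opening: 0.0528
```

>>> servo_tool:
  rows: "0.065 0 0 0 0 0 0; 0.065 0 0 -0.015 0 0 0; 0.065 0 0 -0.04 0 0 0; 0.065 0 0 -0.07 0 0 0; 0.065 0 0 -0.1 0 0 0"

```text
clock: 8.5
ee_pos: [0.5687, -0.2237, 0.2556]
tool_rot: [[-0.934, -0.356, -0.002], [-0.356, 0.934, 0.002], [0.001, 0.003, -1.0]]
ft_force: [0.0, 0.9, -0.3]
opening: 0.0648
```

```bash
python3 - <<'E'
from h import *
togo((.437,-.1515,.2),np.radians(111))
c=cam("scene"); crop(c,220,180,400,340,4.5,"s7.png")
c=cam("side"); crop(c,220,200,400,360,4.5,"d7.png")
c=cam("wrist");  cv2.imwrite("pics/w7.png",c[0][:,:,::-1])
np.savez("w7.npz",i=c[0],K=c[1],R=c[2],t=c[3])
E
```

```text
clock 8.5 pos [ 0.5687 -0.2237  0.2556] ft [ 0.0193  0.9451 -0.2891] op 0.06483917341705157 q [-0.435   0.4321  1.3179  0.0009  1.3946 -2.3703]
shift [0.0973 0.1142 0.0561]
turn [ 0.0027 -0.0015 -0.0021]
turn [-0.0023 -0.0043  3.1395]
```

View pics/s7.png

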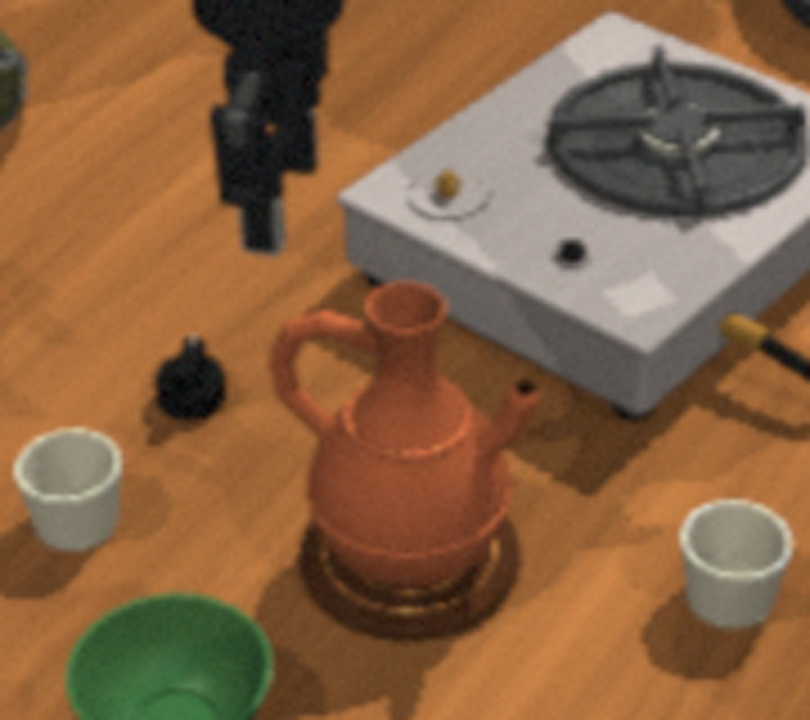

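View pics/d7.png

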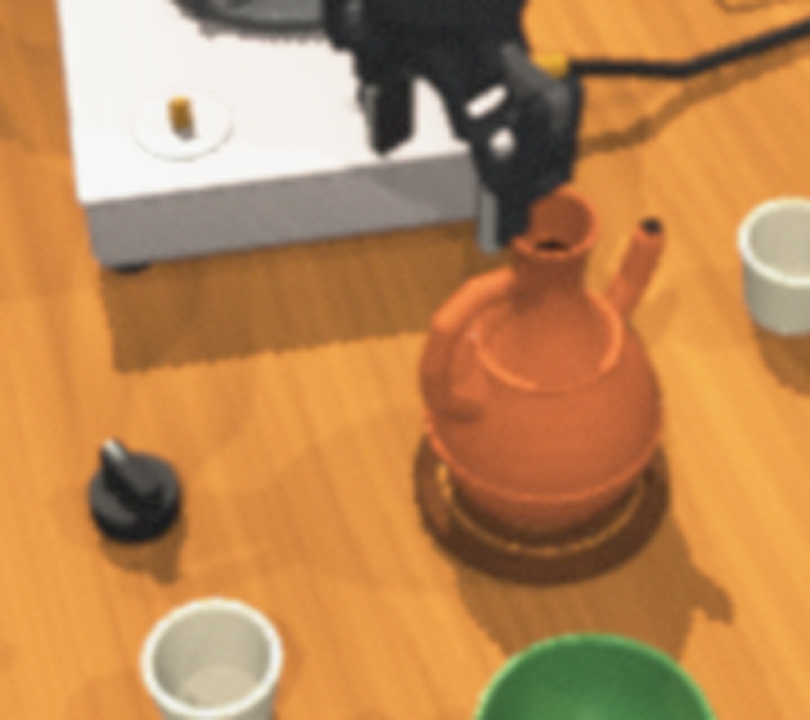

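View pics/w7.png

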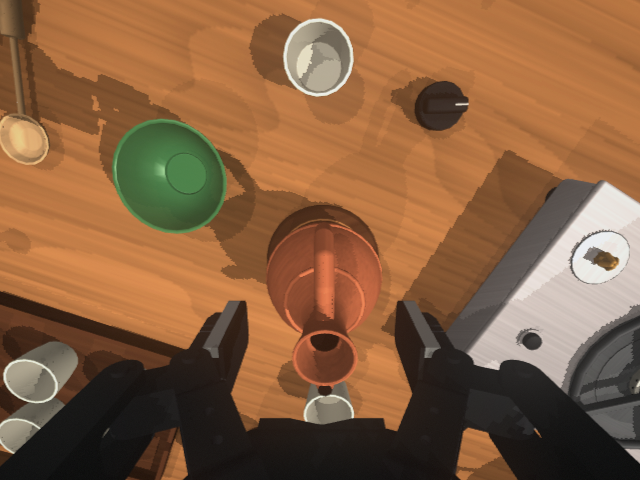

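>>> servo_tool:
  rows: "0.065 0.015 0.018 0 0 0 0.15; 0.065 0.035 0.042 0 0 0 0.3; 0.065 0.055 0.066 0 0 0 0.45; 0.065 0.075 0.09 0 0 0 0.6; 0.065 0.09 0.107 0 0 0 0.75"

```text
clock: 9.15
ee_pos: [0.4454, -0.1551, 0.2559]
tool_rot: [[-0.924, 0.382, 0.0], [0.382, 0.924, 0.001], [-0.0, 0.001, -1.0]]
ft_force: [-0.8, -0.5, 0.3]
opening: 0.0648
```

```bash
python3 - <<'E'
from h import *
z=np.load("w7.npz"); c=tuple(z[k] for k in "iKRt"); crop(c,370,50,520,160,5,"w7k.png")
togo((.437,-.1515,.15),np.radians(21))
E
```

```text
clock 9.15 pos [ 0.4454 -0.1551  0.2559] ft [-0.7788 -0.4905  0.2888] op 0.0647821615026749 q [-0.4132  0.1153  1.7186  0.0009  1.3077 -1.5927]
shift [0.0092 0.     0.1059]
turn [ 0.0009 -0.0003  0.8127]
turn [ 0.0004  0.0011 -2.3289]
```

View pics/w7k.png

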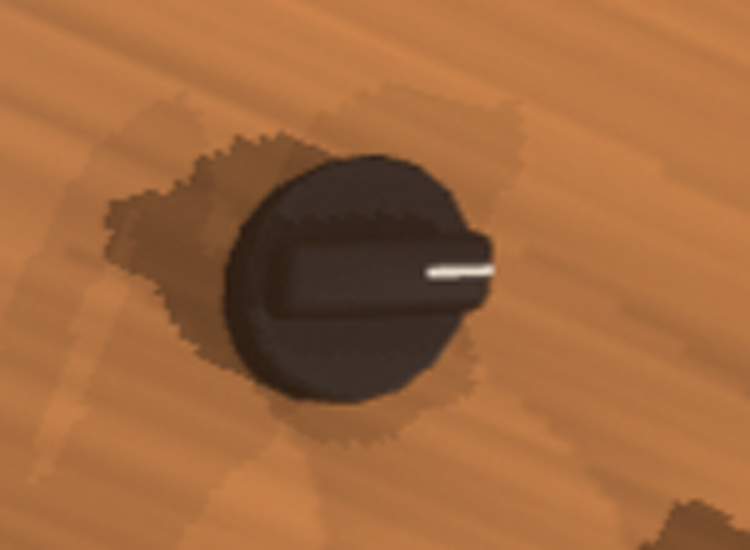

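```bash
python3 - <<'E'
from h import *
z=np.load("w7.npz"); c=tuple(z[k] for k in "iKRt")
f=lambda u,v,zz:atz(c,370+u/5-.4,50+v/5-.4,zz)
a=f(290,278,.036);b=f(490,270,.036);print(a,b,np.linalg.norm(a-b),np.degrees(np.arctan2(*(b-a)[1::-1])),(a+b)/2)
print(f(350,275,.02))
E
```

```text
[ 0.4407 -0.1684  0.036 ] [ 0.4262 -0.1341  0.036 ] 0.03722446177510851 113.04175343608108 [ 0.4334 -0.1512  0.036 ]
[ 0.4335 -0.1538  0.02  ]
```

>>> servo_tool:
  rows: "0.065 0.004 0 0.02 0 0 0.15; 0.065 0.008 0 0.04 0 0 0.3; 0.065 0.009 0 0.06 0 0 0.45; 0.065 0.009 0 0.08 0 0 0.6; 0.065 0.009 0 0.1 0 0 0.75"

```text
clock: 9.65
ee_pos: [0.4368, -0.1514, 0.1549]
tool_rot: [[-0.416, 0.909, -0.0], [0.909, 0.416, 0.001], [0.001, 0.0, -1.0]]
ft_force: [0.2, -0.6, -0.1]
opening: 0.0649
```

```bash
python3 - <<'E'
from h import *
togo((.437,-.1515,.036),np.radians(23))
c=cam("wrist");  cv2.imwrite("pics/w8.png",c[0][:,:,::-1]); np.savez("w8.npz",i=c[0],K=c[1],R=c[2],t=c[3])
E
```

```text
clock 9.65 pos [ 0.4368 -0.1514  0.1549] ft [ 0.2484 -0.6037 -0.099 ] op 0.0648547674707029 q [-0.4134  0.2088  1.8622  0.001   1.0714 -0.843 ]
shift [-0.0003  0.0001  0.1189]
turn [ 0.0002 -0.0011  0.0277]
turn [ 0.0017  0.0003 -3.1139]
```

View pics/w8.png

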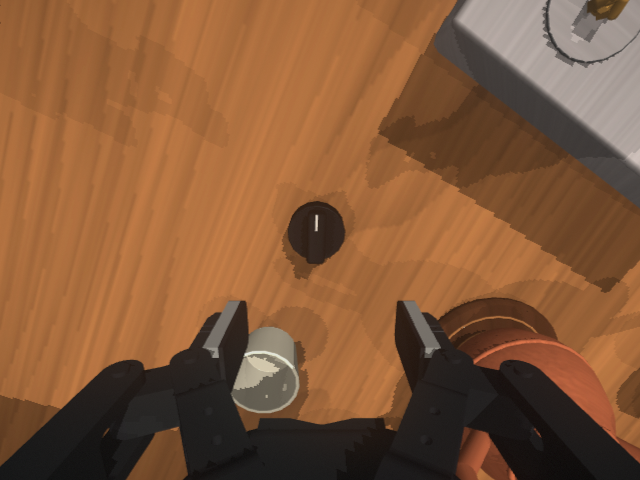

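```bash
python3 - <<'E'
from h import *
z=np.load("w8.npz"); c=tuple(z[k] for k in "iKRt")
crop(c,250,180,380,290,5,"w8k.png")
st=telemetry.read_state(); e=np.array(st["ee_pos"]); R=np.array(st["tool_rot"])
print(proj(c,[e+R@[0,0,.119]])); print(R.T@(c[2].T), R.T@(-c[2].T@c[3]-e))
E
```

```text
[[318.0739 239.1456]]
[[ 0.0104 -0.9514 -0.3079]
 [ 0.9999  0.009   0.006 ]
 [-0.003  -0.3079  0.9514]] [ 0.0767  0.0008 -0.1308]
```

View pics/w8k.png

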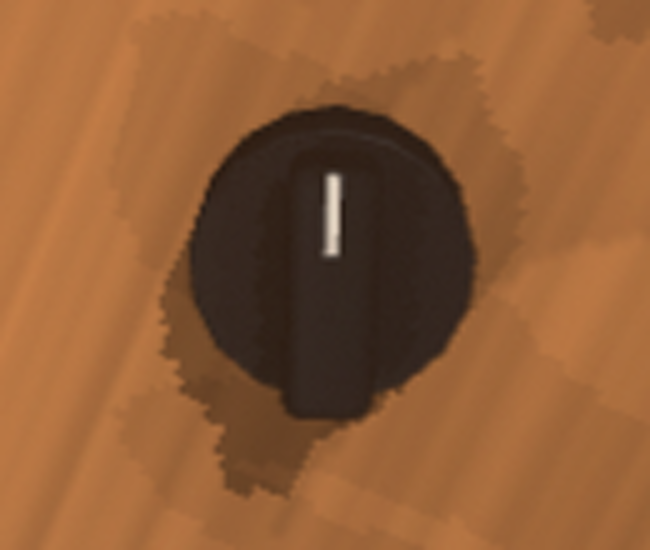

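>>> servo_tool:
  rows: "0.05 0 -0.001 0.03 0 0 0.028; 0.05 0 -0.001 0.06 0 0 0.028; 0.05 0 -0.001 0.085 0 0 0.028; 0.045 0 -0.001 0.105 0 0 0.028; 0.045 0 -0.001 0.114 0 0 0.028"
  force: 80

```text
clock: 10.2
ee_pos: [0.4335, -0.1507, 0.0367]
tool_rot: [[-0.384, 0.923, -0.007], [0.923, 0.384, 0.004], [0.006, -0.005, -1.0]]
ft_force: [-0.3, -1.6, 0.1]
opening: 0.0451
```

```bash
python3 - <<'E'
from h import *
togo((.437,-.152,.0365),np.radians(23))
c=cam("wrist");  cv2.imwrite("pics/w9.png",c[0][:,:,::-1])
c=cam("scene"); crop(c,200,200,330,310,5,"s9.png")
E
```

```text
clock 10.2 pos [ 0.4335 -0.1507  0.0367] ft [-0.266  -1.5978  0.1445] op 0.04508570169642015 q [-0.4149  0.4094  1.9384  0.0012  0.8015 -0.8097]
shift [-0.0025  0.0027  0.0001]
turn [-0.0046 -0.0061 -0.0074]
turn [-0.0096  0.0072  3.1341]
```

View pics/w9.png

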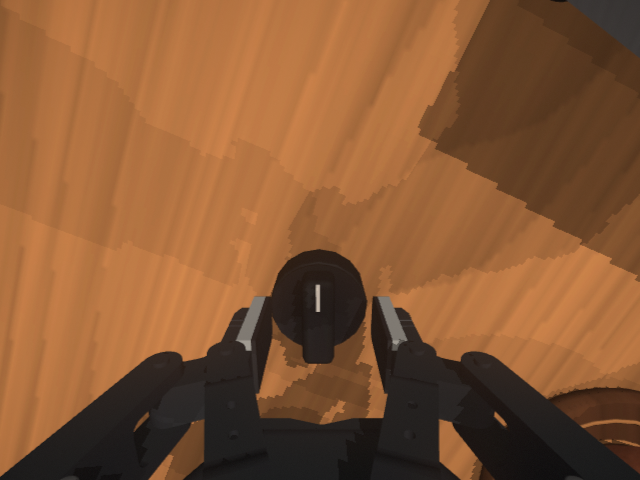

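View pics/s9.png

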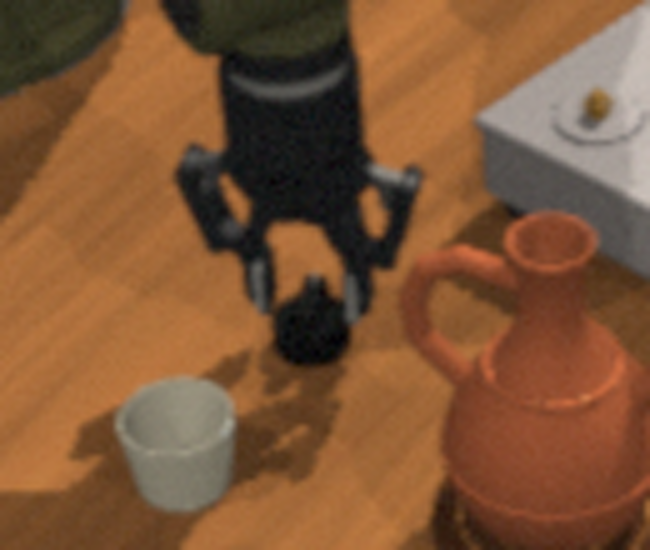

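```bash
python3 - <<'E'
from h import *
c=cam("wrist"); crop(c,260,240,380,380,4,"w9k.png")
st=telemetry.read_state(); e=np.array(st["ee_pos"]); R=np.array(st["tool_rot"]); print(e)
print(proj(c,[e+R@[x,0,0] for x in (-.02,0,.02)]))
E
```

```text
[ 0.4343 -0.1511  0.0383]
[[319.332  369.6854]
 [319.2956 329.0473]
 [319.2559 284.8501]]
```

View pics/w9k.png

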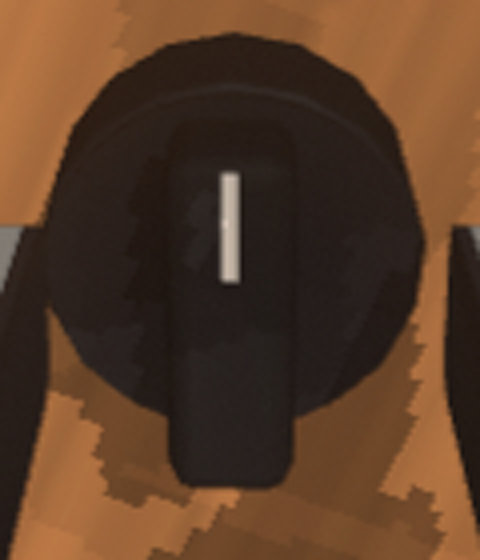

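>>> servo_tool:
  rows: "0.045 0.002 -0.001 0.001 0 0 0; 0.03 0.002 -0.001 0.001 0 0 0; 0.02 0.002 -0.001 0.001 0 0 0; 0 0.002 -0.001 0.001 0 0 0; 0 0.002 -0.001 0.001 0 0 0"
  force: 80

```text
clock: 10.85
ee_pos: [0.433, -0.1497, 0.0381]
tool_rot: [[-0.383, 0.924, -0.004], [0.924, 0.383, 0.003], [0.004, -0.002, -1.0]]
ft_force: [-3.4, 1.3, 9.3]
opening: 0.0115
```

>>> servo_tool:
  rows: "0 0 0 0 0 0 0; 0 0 0 0 0 0 0; 0 0 0 -0.01 0 0 0; 0 0 0 -0.03 0 0 0; 0 0 0 -0.06 0 0 0"

```text
clock: 11.35
ee_pos: [0.4325, -0.1496, 0.0985]
tool_rot: [[-0.383, 0.924, -0.006], [0.924, 0.383, 0.004], [0.006, -0.004, -1.0]]
ft_force: [0.5, -0.2, 0.4]
opening: 0.0116
```

```bash
python3 - <<'E'
from h import *
togo((.511,.037,.2),np.radians(23))
c=cam("wrist");  cv2.imwrite("pics/w10.png",c[0][:,:,::-1])
c=cam("scene"); crop(c,200,180,330,290,5,"s10.png")
c=cam("side"); crop(c,200,180,330,290,5,"d10.png")
E
```

```text
clock 11.35 pos [ 0.4325 -0.1496  0.0985] ft [ 0.4943 -0.2253  0.4453] op 0.011551355335148127 q [-0.4135  0.291   1.9146  0.0011  0.9428 -0.8069]
shift [ 0.1429  0.1435 -0.1013]
turn [-0.0041 -0.0056 -0.0087]
turn [-0.0088  0.0063  3.1329]
```

View pics/w10.png

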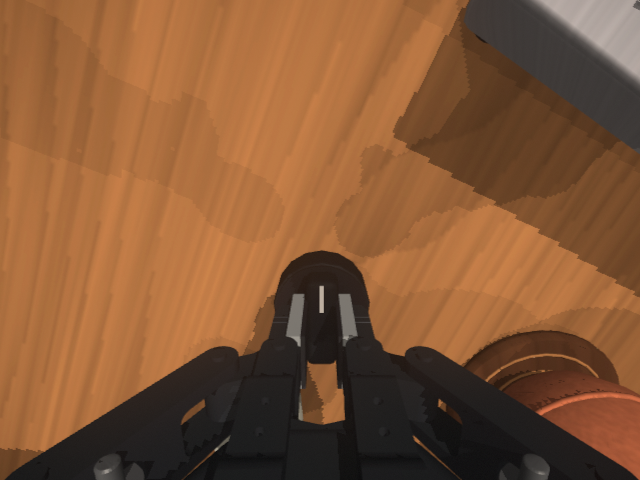

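View pics/s10.png

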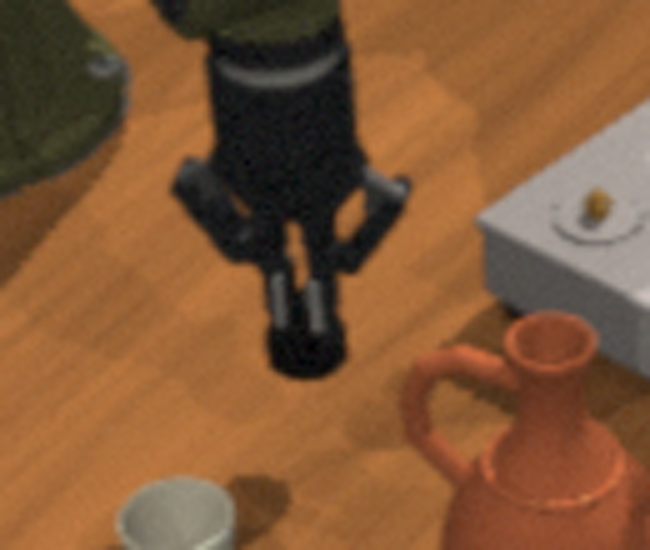

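View pics/d10.png

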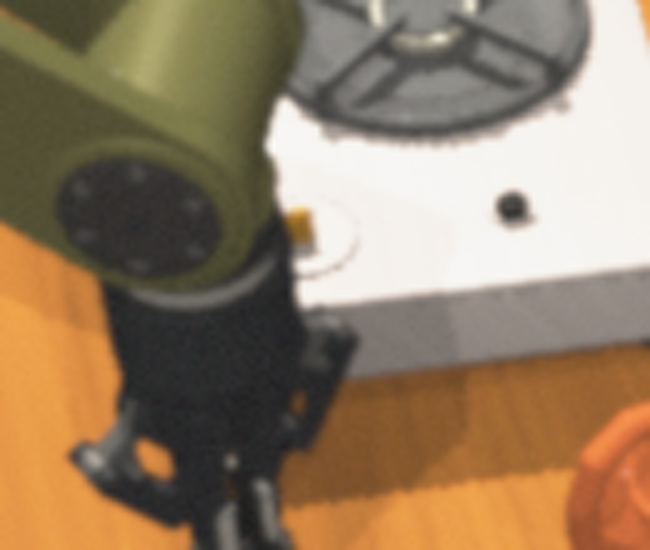

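```bash
cat > kn.py <<'E'
from h import *
import sys
c=cam("wrist"); 
st=telemetry.read_state(); e=np.array(st["ee_pos"]); R=np.array(st["tool_rot"]); print(e)
x0,y0,sc=260,240,5
im=cv2.resize(np.ascontiguousarray(c[0][y0:y0+140,x0:x0+120,::-1]),None,fx=sc,fy=sc,interpolation=cv2.INTER_CUBIC)
im=np.clip(im.astype(float)*1.8,0,255).astype(np.uint8)
kx=float(sys.argv[1]);ky=float(sys.argv[2])
def dr(P,col):
    q=((proj(c,[e+R@p for p in P])-(x0,y0)+.5)*sc).astype(int); cv2.polylines(im,[q],True,col,1)
A=np.linspace(0,2*np.pi,50)
for z in (.018,.038): dr([np.array([kx+.023*np.cos(a),ky+.023*np.sin(a),z]) for a in A],(0,255,0))
dr([np.array([kx+a,ky+b,.002]) for a,b in ((.02,.007),(.02,-.007),(-.02,-.007),(-.02,.007))],(255,255,0))
cv2.imwrite("pics/"+sys.argv[3],im)
E
python3 kn.py 0.001 0 k1.png
```

```text
[ 0.4334 -0.15    0.0988]
```

View pics/k1.png

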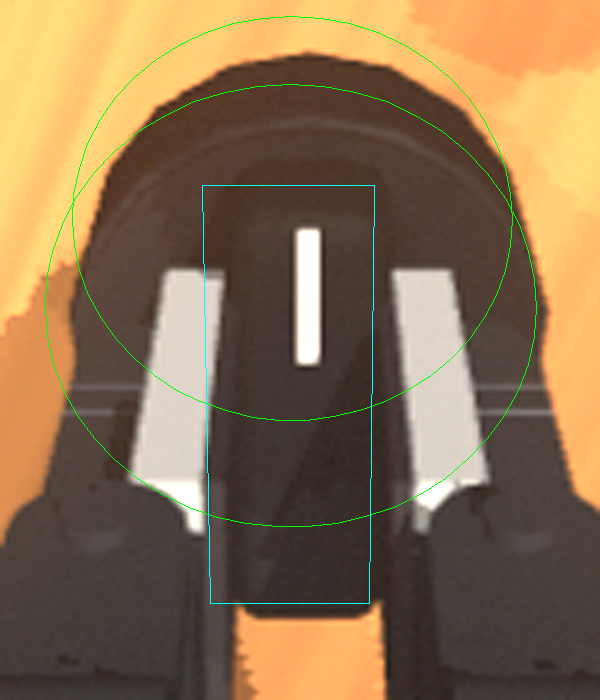

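>>> servo_tool:
  rows: "0 0 0 -0.03 0 0 0; 0 0.02 0.035 -0.06 0 0 0; 0 0.04 0.07 -0.06 0 0 0; 0 0.06 0.105 -0.06 0 0 0; 0 0.08 0.14 -0.06 0 0 0"

```text
clock: 12.05
ee_pos: [0.5327, -0.0211, 0.1581]
tool_rot: [[-0.383, 0.924, -0.004], [0.924, 0.383, 0.002], [0.003, -0.002, -1.0]]
ft_force: [-0.2, -1.2, -1.1]
opening: 0.012
```

>>> servo_tool:
  rows: "0 0.003 0.004 0.01 0 0 0; 0 0.003 0.004 0.014 0 0 0; 0 0.003 0.004 0.014 0 0 0; 0 0.003 0.004 0.014 0 0 0; 0 0.003 0.004 0.014 0 0 0"

```text
clock: 12.55
ee_pos: [0.5349, -0.0177, 0.1444]
tool_rot: [[-0.381, 0.924, -0.003], [0.924, 0.381, 0.002], [0.003, -0.002, -1.0]]
ft_force: [-0.8, -0.2, -0.6]
opening: 0.0118
```

```bash
python3 - <<'E'
from h import *
togo((.511,.037,.145),np.radians(23))
c=cam("wrist");  cv2.imwrite("pics/w11.png",c[0][:,:,::-1]); np.savez("w11.npz",i=c[0],K=c[1],R=c[2],t=c[3])
c=cam("scene"); crop(c,260,150,390,260,5,"s11.png")
c=cam("side"); crop(c,200,150,330,260,5,"d11.png")
E
```

```text
clock 12.55 pos [ 0.5349 -0.0177  0.1444] ft [-0.7532 -0.2324 -0.5701] op 0.011845055870053816 q [-0.1022  0.3748  1.6702  0.0019  1.1    -0.4944]
shift [ 0.0597 -0.0013 -0.0004]
turn [-0.0022 -0.0032 -0.0101]
turn [-0.0049  0.0035  3.1315]
```

View pics/w11.png

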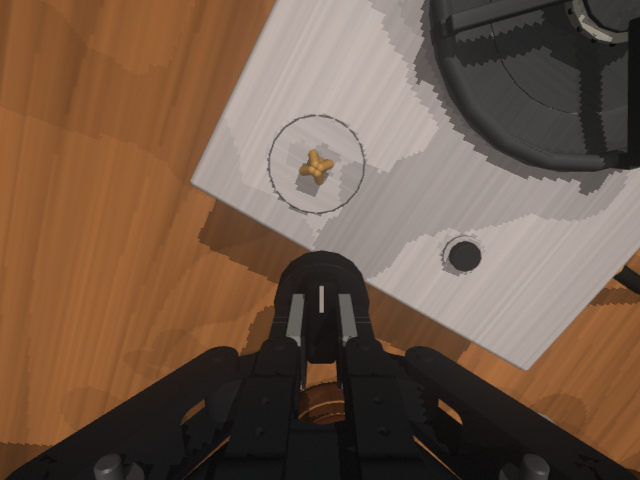

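View pics/s11.png

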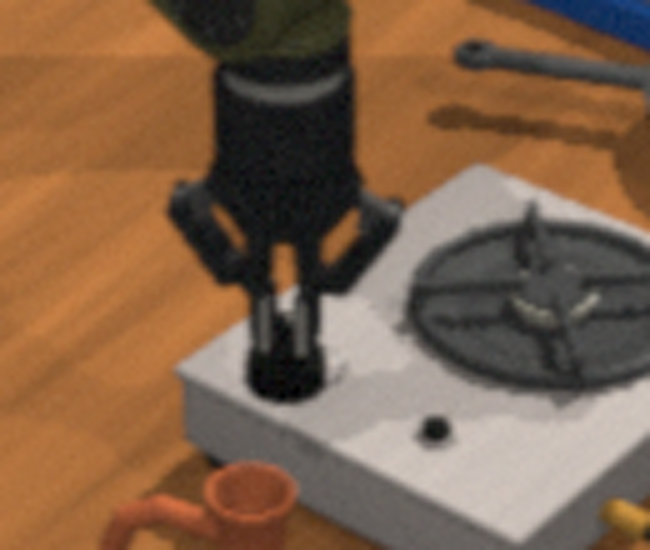

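View pics/d11.png

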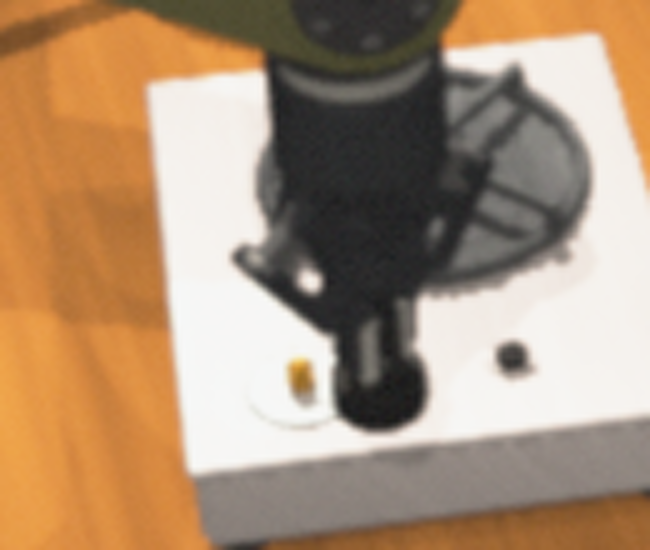

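```bash
python3 - <<'E'
from h import *
from scipy.optimize import least_squares
z=np.load("w11.npz"); c=tuple(z[k] for k in "iKRt")
st=telemetry.read_state(); e=np.array(st["ee_pos"]); R=np.array(st["tool_rot"]); print(e)
ct=(c[0],c[1],c[2]@R,c[2]@e+c[3])  # tool->cam
# knob
def f(q): 
    kx,ky,kz=q
    p=proj(ct,[(kx+.023,ky,.038+kz),(kx+.023,ky,.018+kz),(kx-.02,ky,.002+kz)])
    return np.r_[p[:,1]-[251,264.4,363.2],p[0,0]-321.4]
r=least_squares(f,[0,0,0]); print("knob app",r.x,r.fun)
def g(q):
    return np.r_[[proj(ct,[(r0,0,zz)]) for r0,zz in ((0,0),)][0][0]*0]
# disc ellipse detection
im=cv2.cvtColor(c[0],cv2.COLOR_RGB2GRAY).astype(float)
for dz in (-.002,0,.002):
  best=None
  def score(q):
    A=np.linspace(0,2*np.pi,120,endpoint=False)
    s=0
    for rr,w in ((.027,-1),(.0245,.5),(.0295,.5)):
        P=np.column_stack([q[0]+rr*np.cos(A),q[1]+rr*np.sin(A),np.full(120,e[2]-.074+dz)])
        uv=proj(ct,P).astype(np.float32)
        s+=w*cv2.remap(im.astype(np.float32),uv[:,0].reshape(1,-1),uv[:,1].reshape(1,-1),cv2.INTER_LINEAR).mean()
    return s
  a0=R.T@(atz(c,317,164,.074-dz)-e)
  G=[(score((a0[0]+i*.0005,a0[1]+j*.0005)),a0[0]+i*.0005,a0[1]+j*.0005) for i in range(-12,13) for j in range(-12,13)]
  print(dz,max(G),a0)
print("tip",R.T@(atz(c,317,166,.091)-e))
crop(c,255,100,380,225,5,"w11c.png")
E
```

```text
[ 0.5351 -0.0173  0.1444]
knob app [-0.0053  0.0009  0.0078] [-0.1329  0.1356 -0.0163  0.    ]
-0.002 (np.float32(33.9998), np.float64(0.05903572168923472), np.float64(-0.0014733521458763384)) [ 0.0605 -0.0015  0.0686]
0 (np.float32(44.00004), np.float64(0.05936883784779221), np.float64(-0.001996870623667126)) [ 0.0604 -0.0015  0.0706]
0.002 (np.float32(59.400116), np.float64(0.05920195400634972), np.float64(-0.0020203891014579176)) [ 0.0602 -0.0015  0.0726]
tip [ 0.0608 -0.0013  0.0536]
```

View pics/w11c.png

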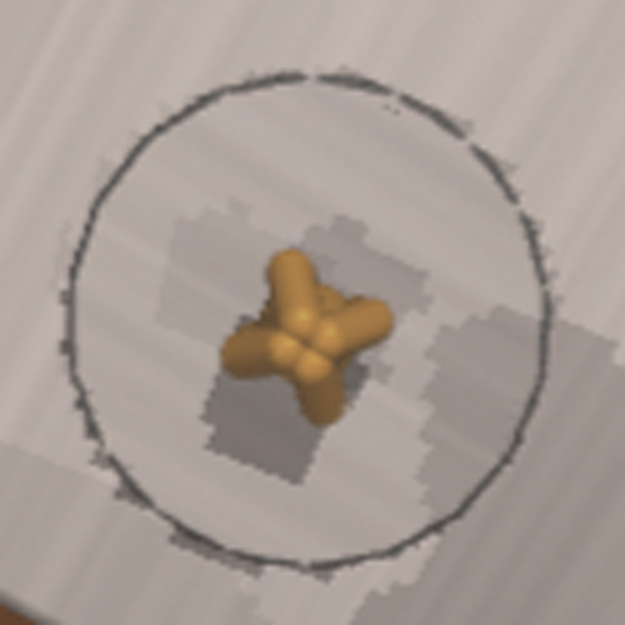

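```bash
python3 - <<'E'
import cv2,numpy as np
L=[("wrist0",274,183),("w1",415,263),("wrist2",232,142),("w4",214,141),("w7",603,258),("w8",600,12)]
o=np.zeros((520,780,3),np.uint8)
for i,(n,u,v) in enumerate(L):
    im=cv2.imread(f"pics/{n}.png"); x0=min(max(u-26,0),640-52);y0=max(v-26,0); print(n,x0,y0)
    t=cv2.resize(im[y0:y0+52,x0:x0+52],(260,260),interpolation=cv2.INTER_CUBIC)
    for k in range(0,52,10): cv2.putText(t,str(k),(k*5,8),0,.3,(0,0,255),1); cv2.putText(t,str(k),(0,k*5+4),0,.3,(0,0,255),1)
    o[260*(i//3):260*(i//3)+260,260*(i%3):260*(i%3)+260]=t
cv2.imwrite("pics/tips.png",o)
E
```

```text
wrist0 248 157
w1 389 237
wrist2 206 116
w4 188 115
w7 577 232
w8 574 0
```

View pics/tips.png

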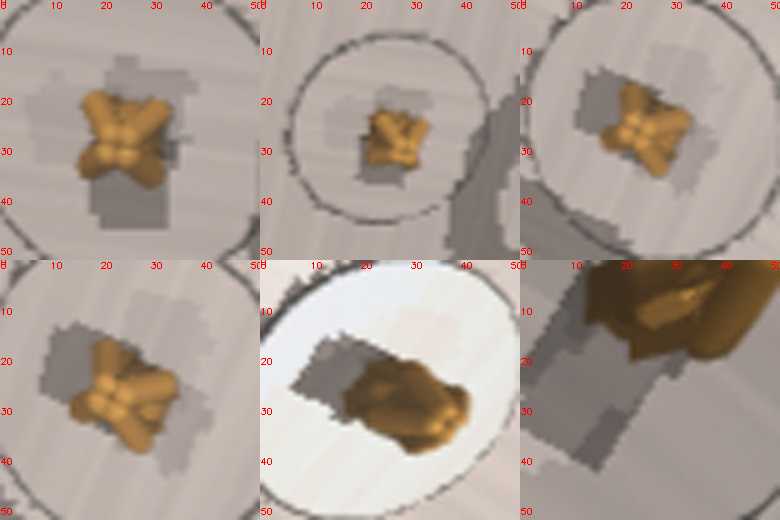

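```bash
cat > he.py <<'E'
from h import *
from scipy.optimize import least_squares
z=np.load("w11.npz"); c=tuple(z[k] for k in "iKRt")
st=telemetry.read_state(); e11=np.array(st["ee_pos"]); R11=np.array(st["tool_rot"])
Rt=c[2]@R11; tt=c[2]@e11+c[3]; K=c[1]
def mk(yx,e,cols=None):
    return np.array(e),cols
def Rm(rows): 
    u,s,v=np.linalg.svd(np.array(rows)); return u@v
poses={"w0":((.5498,0,.2447),Rm([[0,1,-.0012],[1,0,0],[0,-.0012,-1]]),(271.3,184.0)),
"w2":((.5429,.1474,.3185),Rm([[-.935,-.355,-.003],[-.355,.935,-.001],[.004,0,-1]]),(229.8,142.2)),
"w4":((.5426,.1475,.2555),Rm([[-.935,-.355,-.003],[-.355,.935,-.001],[.004,0,-1]]),(211.2,141.8)),
"w11":(e11,R11,(315.6,168.0))}
z1=np.load("c1.npz"); R1=z1["wR"];t1=z1["wt"]
Rw=R1.T@Rt; e1=R1.T@(tt-t1)
poses["w1"]=(e1,Rw,(416.7,265.2))
def f(q,full=False):
    s=q[:3]; b=q[3:6]; w=q[6:9]
    Rb=cv2.Rodrigues(w)[0]@Rt
    o=[]
    for n,(e,R,uv) in poses.items():
        p=R.T@(s-np.array(e))  # tool coords
        qv=K@(Rb@p+tt+b); o+=list(qv[:2]/qv[2]-uv)
    return np.r_[np.array(o)/1.0, (s[2]-.090)/.0015, b/.002, w/.006]
r=least_squares(f,np.r_[.511,.037,.09,np.zeros(6)]); 
if __name__=="__main__":
    print(r.x); print(r.fun[:10].reshape(-1,2)); J=r.jac; print(np.sqrt(np.diag(np.linalg.inv(J.T@J))))
E
python3 he.py
```

```text
[ 0.5088  0.038   0.0893  0.0011  0.0009  0.0015  0.0028  0.0009 -0.0002]
[[ 0.0317  0.2289]
 [ 0.3042 -1.2318]
 [-0.6291  1.1553]
 [ 0.0542 -0.6222]
 [ 0.0651  0.7025]]
[0.0006 0.0006 0.0014 0.0009 0.001  0.0016 0.0037 0.0033 0.0046]
```

```bash
python3 - <<'E'
from he import *
b=r.x[3:6];w=r.x[6:9]; ct=(None,K,cv2.Rodrigues(w)[0]@Rt,tt+b)
print("stem in tool",R11.T@(r.x[:3]-e11))
for kz in (0,.002,.004):
    g=lambda q: (lambda p: np.r_[p[:,1]-[251,264.4,363.2],p[0,0]-321.4])(proj(ct,[(q[0]+.023,q[1],.038+kz),(q[0]+.023,q[1],.018+kz),(q[0]-.02,q[1],.002+kz)]))
    s=least_squares(g,[0,0]); print(kz,s.x,s.fun)
# w8: knob on board, TCP pose
z8=np.load("w8.npz"); Rw=z8["R"].T@Rt; e8=z8["R"].T@(tt-z8["t"]); print(e8)
c8=(None,K,ct[2]@Rw.T, ct[3]-ct[2]@Rw.T@e8)
print("bar top centre",atz(c8,316,238.4,.036)); 
print("skirt top far/near?",atz(c8,250+335/5-.4,180+128/5-.4,.020),atz(c8,250+335/5-.4,180+107/5-.4,0.0), "left/right",atz(c8,250+192/5-.4,180+255/5-.4,.02),atz(c8,250+475/5-.4,180+255/5-.4,.02))
print("grasp tool x dir",R11[:,0],R11[:,1])
E
```

```text
stem in tool [ 0.061  -0.0031  0.0553]
0 [-0.0009 -0.0002] [-1.9748 -1.1749  3.2373 -0.001 ]
0.002 [-0.0018 -0.0002] [-1.4201 -0.7502  2.2235 -0.0007]
0.004 [-0.0028 -0.0002] [-0.8792 -0.3374  1.2375 -0.0004]
[ 0.4369 -0.1511  0.1549]
bar top centre [ 0.4318 -0.1498  0.036 ]
skirt top far/near? [ 0.4231 -0.1299  0.02  ] [ 0.423  -0.1305  0.    ] left/right [ 0.411  -0.1577  0.02  ] [ 0.4514 -0.1392  0.02  ]
grasp tool x dir [-0.3818  0.9242  0.0031] [ 0.9242  0.3818 -0.002 ]
```

>>> servo_tool:
  rows: "0 0.015 -0.001 0 0 0 0; 0 0.03 -0.002 0 0 0 0; 0 0.045 -0.003 0 0 0 0; 0 0.057 -0.003 0 0 0 0; 0 0.061 -0.003 0 0 0 0"
  force: 100

```text
clock: 13.2
ee_pos: [0.5085, 0.0395, 0.1448]
tool_rot: [[-0.383, 0.924, -0.003], [0.924, 0.383, 0.002], [0.003, -0.002, -1.0]]
ft_force: [0.5, 0.1, -0.4]
opening: 0.0112
```

>>> servo_tool:
  rows: "0 0 0 0 0 0 0; 0 0 0 0 0 0 0; 0 0 0 0 0 0 0; 0 0 0 0.003 0 0 0; 0 0 0 0.005 0 0 0"

```text
clock: 13.7
ee_pos: [0.5085, 0.0392, 0.1394]
tool_rot: [[-0.383, 0.924, -0.003], [0.924, 0.383, 0.002], [0.003, -0.002, -1.0]]
ft_force: [0.8, 1.0, 0.6]
opening: 0.0106
```

```bash
python3 - <<'E'
from h import *
st=telemetry.read_state(); R=np.array(st["tool_rot"]); e=np.array(st["ee_pos"])
togo((.5088,.038,.112),np.radians(22.4)); print("knob",e+R@[-.0007,0,0.02], R[:,2])
c=cam("wrist");  crop(c,240,220,400,370,4,"w12.png"); P=[(.5088+.027*np.cos(a),.038+.027*np.sin(a),.074) for a in np.linspace(0,6.28,9)]
c=cam("scene"); crop(c,270,160,370,250,6,"s12.png")
c=cam("side"); crop(c,210,170,310,260,6,"d12.png")
E
```

```text
clock 13.7 pos [0.5085 0.0392 0.1394] ft [0.8226 1.0172 0.6127] op 0.010641544091858506 q [ 0.0042  0.3302  1.7457  0.0024  1.069  -0.39  ]
shift [-0.0014 -0.0001  0.0274]
turn [-0.0022 -0.0032  0.0021]
turn [ 0.005  -0.0034 -3.1395]
knob [0.5087 0.0386 0.1194] [-0.0032  0.0021 -1.    ]
```

View pics/s12.png

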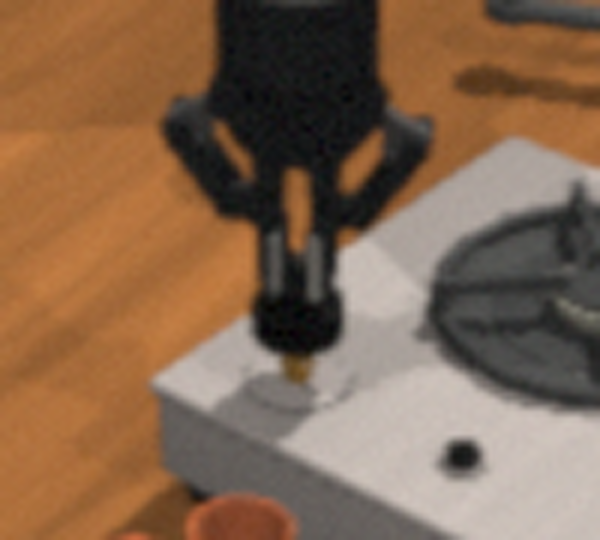

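View pics/d12.png

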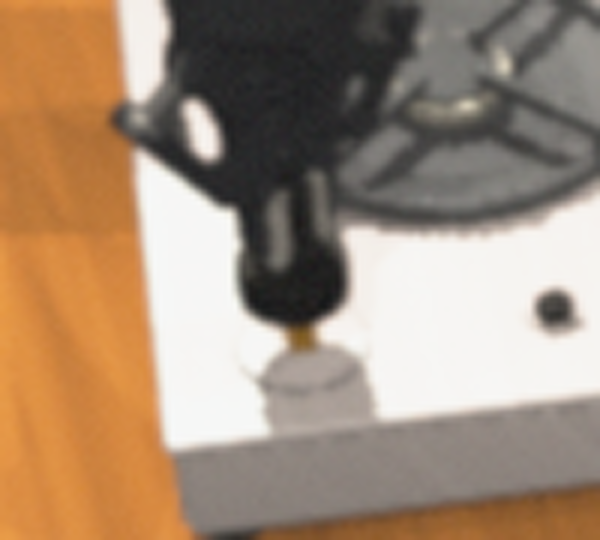

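View pics/w12.png

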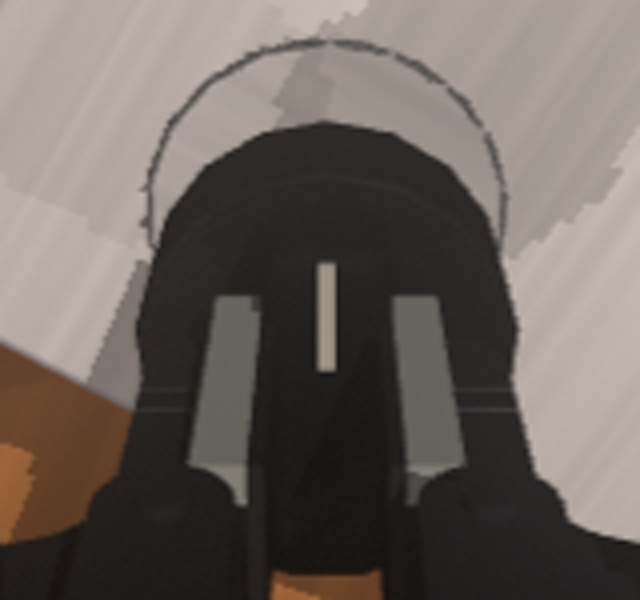

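```bash
python3 - <<'E'
from h import *
for n,x0,y0 in (("scene",270,160),("side",210,170)):
    c=cam(n); print(n,[(proj(c,[(.5088,.038,z)])[0]-(x0,y0)+.4)*6 for z in (.074,.091,.1014,.1214)])
    # knob skirt projected: bounding box for bottom/top circles at TCP knob estimate
    A=np.linspace(0,6.28,60); P=[(.5087+.023*np.cos(a),.0386+.023*np.sin(a),z) for a in A for z in (.1014,.1214)]
    q=(proj(c,P)-(x0,y0)+.4)*6; print(q.min(0),q.max(0))
    P=[(.5088+.027*np.cos(a),.038+.027*np.sin(a),.074) for a in A]; q=(proj(c,P)-(x0,y0)+.4)*6; print("disc",q.min(0),q.max(0))
E
```

```text
scene [array([294.6369, 382.1884]), array([294.4655, 354.2305]), array([294.3593, 336.9238]), array([294.1525, 303.1993])]
[247.2782 276.001 ] [342.016  363.6546]
disc [240.1661 350.5639] [349.1614 414.7296]
side [array([298.9827, 341.4588]), array([295.5895, 310.8159]), array([293.4808, 291.7736]), array([289.3538, 254.5044])]
[229.8513 214.548 ] [350.8931 330.9412]
disc [231.7055 295.6512] [366.0382 388.6625]
```

>>> servo_tool:
  rows: "0 -0.001 0 0.003 0 0 0; 0 -0.001 0 0.006 0 0 0; 0 -0.001 0 0.009 0 0 0; 0 -0.001 0 0.012 0 0 0; 0 -0.001 0 0.014 0 0 0"

```text
clock: 14.45
ee_pos: [0.5087, 0.0386, 0.1253]
tool_rot: [[-0.383, 0.924, -0.003], [0.924, 0.383, 0.002], [0.003, -0.002, -1.0]]
ft_force: [-0.6, 0.3, -0.8]
opening: 0.011
```

>>> servo_tool:
  rows: "0 0 0 0.001 0 0 0; 0 0 0 0.002 0 0 0; 0 0 0 0.003 0 0 0; 0 0 0 0.004 0 0 0; 0 0 0 0.005 0 0 0"

```text
clock: 14.95
ee_pos: [0.509, 0.0385, 0.1206]
tool_rot: [[-0.383, 0.924, -0.003], [0.924, 0.383, 0.002], [0.003, -0.002, -1.0]]
ft_force: [-1.3, -1.5, 5.3]
opening: 0.0109
```

>>> servo_tool:
  rows: "0 0 0 0.001 0 0 0; 0 0 0 0.002 0 0 0; 0 0 0 0.003 0 0 0; 0 0 0 0.004 0 0 0; 0 0 0 0.005 0 0 0"

```text
clock: 15.45
ee_pos: [0.5092, 0.0384, 0.1161]
tool_rot: [[-0.383, 0.924, -0.002], [0.924, 0.383, 0.002], [0.002, -0.001, -1.0]]
ft_force: [0.3, -0.8, 2.0]
opening: 0.011
```

>>> servo_tool:
  rows: "0 0 0 0.001 0 0 0; 0 0 0 0.002 0 0 0; 0 0 0 0.003 0 0 0; 0 0 0 0.004 0 0 0; 0 0 0 0.005 0 0 0"

```text
clock: 15.95
ee_pos: [0.5093, 0.0384, 0.1122]
tool_rot: [[-0.383, 0.924, -0.001], [0.924, 0.383, 0.002], [0.002, -0.001, -1.0]]
ft_force: [-12.7, -1.2, 26.2]
opening: 0.011
```

>>> servo_tool:
  rows: "0 0 0 0.001 0 0 0; 0 0 0 0.001 0 0 0; 0 0 0 0.001 0 0 0; 0 0 0 0.001 0 0 0; 0 0 0 0.001 0 0 0"

```text
clock: 16.45
ee_pos: [0.5093, 0.0384, 0.1122]
tool_rot: [[-0.383, 0.924, -0.001], [0.924, 0.383, 0.002], [0.002, -0.0, -1.0]]
ft_force: [-8.2, -1.2, 15.5]
opening: 0.011
```

```bash
python3 - <<'E'
from h import *
c=cam("scene"); crop(c,220,160,370,310,5,"s13.png"); cv2.imwrite("pics/s13f.png",c[0][:,:,::-1])
c=cam("side"); crop(c,210,170,360,300,5,"d13.png")
for i in range(3): cam("wrist"); st=telemetry.read_state(); print(st["clock"],st["ee_pos"],st["ft_force"],st["torque"],st["opening"])
E
```

```text
16.6 [0.5093 0.0384 0.1123] [-8.5454 -1.3807 15.2335] [-0.1829  1.5453  0.0174] 0.011001786461379448
16.65 [0.5093 0.0384 0.1122] [-9.7735 -1.5021 15.3305] [-0.1738  1.5463  0.0262] 0.01101018527235983
16.7 [0.5093 0.0384 0.1122] [-9.2807 -0.389  14.8713] [-0.2036  1.5185 -0.0107] 0.010763831895501116
```

View pics/s13.png

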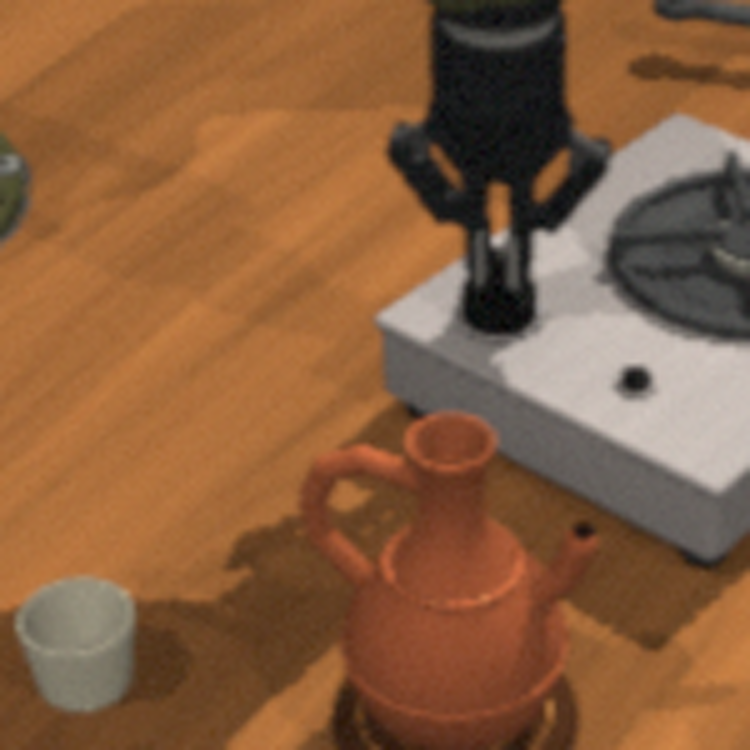

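View pics/d13.png

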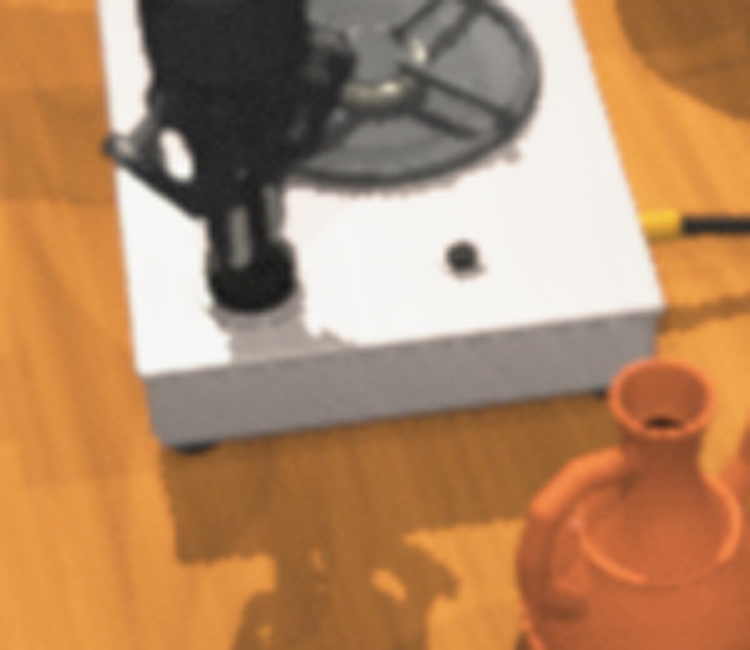

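View pics/s13f.png

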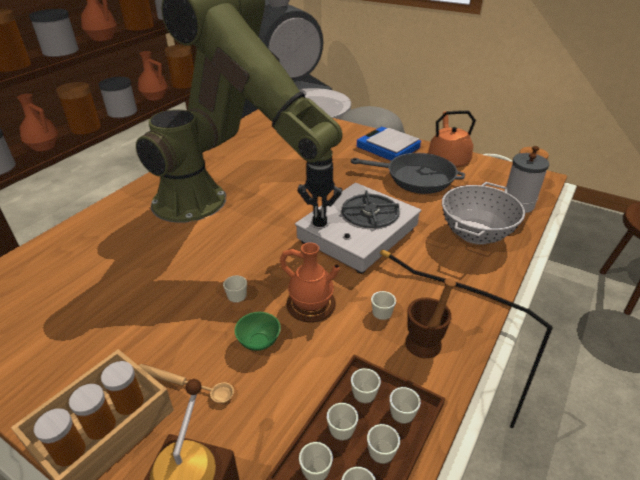

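>>> servo_tool:
  rows: "0 0 0 0.001 0 0 0; 0 0 -0.0003 0.0015 0 0 0; 0 0 -0.0003 0.002 0 0 0; 0 0 -0.0003 0.002 0 0 0; 0 0 -0.0003 0.002 0 0 0"

```text
clock: 17.2
ee_pos: [0.5093, 0.0384, 0.1122]
tool_rot: [[-0.383, 0.924, 0.0], [0.924, 0.383, 0.002], [0.002, 0.001, -1.0]]
ft_force: [-11.8, -0.4, 26.4]
opening: 0.0107
```

```bash
python3 - <<'E'
from h import *
for i in range(3):
    c=cam("side"); st=telemetry.read_state(); print(st["clock"],st["ee_pos"],st["ft_force"],st["opening"])
cv2.imwrite("pics/d14.png",c[0][:,:,::-1])
E
```

```text
17.25 [0.5093 0.0385 0.1122] [-12.6492  -0.729   25.2193] 0.0107168518997521
17.3 [0.5093 0.0384 0.1122] [-11.5823  -0.2426  24.5665] 0.010632924676896595
17.35 [0.5093 0.0384 0.1122] [-10.524   -0.3909  24.7067] 0.010616559524734387
```

View pics/d14.png

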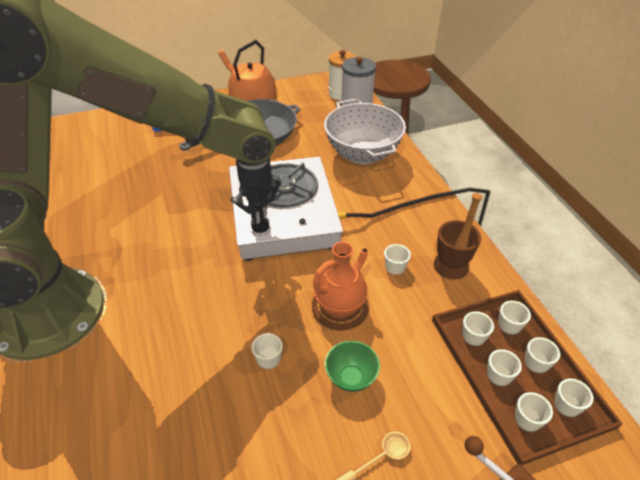

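The side view shows the knob seated at about (260,225) and the jebena upright on the trivet at about (341,290). The cups at (267,350) and (397,259), the bowl at (352,366) and the spoon have not moved.

```bash
python3 -c "
from bench import hand_in; print(hand_in())"
```

```text
the job is handed in; nothing more can be done
None
```

The job is done and handed in at about 17.4 s. The jebena stands upright and released on the trivet. The knob is home on the stem, and the arm is still gripping it and pressing it down.

- **Jebena:** I lifted it by its handle, set it down near the centre of the trivet and let go. The later pictures show it standing upright there.
- **Click:** As the knob went down, the wrist force read about 5 N, then dropped to 2 N about 4 mm above home. After that it met a hard stop.
- **Fully home:** The tool stopped at z = 0.1122 m, against about 0.112 m expected when the knob is fully down. It stayed there as the push rose from 15 to 25 N.
- **Final push:** It was steady at about 25 N downwards. A sideways force of 10–12 N along x also showed on the wrist and did not go away. It is well below the limits, and the knob was not shifting.
- **Other things:** In the last side view the cups, bowl and spoon are where they were at the start.

One disagreement: the wrist camera appeared to be off by 1–2 mm. I corrected for this using several views of the stem. The scene and side cameras were consistent with the corrected position to about 1 to 3 mm.

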